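# Swap totes for cases in the push-latch drawer

## Robot

A 6-joint arm with a two-finger parallel gripper is mounted at the origin on a cart in front of the work surface, level with it; the furniture and walls round the work are solid. World frame = base frame: x ahead of the robot, y to its left, z up, the work surface at z = 0. Lengths are in m, angles in rad, forces in N, time in s.
With the tool pointing down it reaches from about 0.325 to 0.775 m from the base axis. Payload 5.5 kg.
Tool frame: the origin (TCP) lies on the centre line of the jaws, within the pads' length; the fingertips stand 14 mm ahead of it and the grasp point (between the pads) lies 5 mm behind it; z points along the fingers, y is the line along which they close (so a half turn about z gives the same grasp; the last joint's range is limited). The gripper opens to 88 mm and grips with 3 to 60 N. Pads are 20 mm wide; open, the fingers measure 115 mm over their backs; the gripper's body (75 mm by 178 mm) begins 61 mm behind the grasp point.
Start: joints at [-1.31, 0.091, 1.231, -0, 1.82, -0.057], TCP at [0.187, -0.57, 0.237] pointing down, gripper open.
Joint ranges: [-2.87, 2.87], [-0.86, 2.18], [0.17, 2.46], [-1.51, 4.65], [0.06, 2.69], [-2.65, 2.65]. Speed limits (rad/s): [2.57, 2.57, 3.01, 3.14, 3.14, 3.14].

## Interface

Orientations are given as a unit quaternion [w, x, y, z].
In Python, from plant import * gives the robot as it stands.
- The arm moves only by the shell command python3 -m pendant 'ROWS' [OPENING]. ROWS is JSON, a list of rows, each an object of numbers: "dx", "dy", "dz": the shift along the tool's x, y, z each as a share of 20 cm, from -1 to 1; "ax", "ay", "az": the turn, a rotation vector about the tool's x, y, z each as a share of 30 degrees, from -1 to 1. A call has exactly 8 rows; each row shifts and turns the commanded pose from where the row before left it, along the tool's axes as they then stand; what a row does not reach is not made up. A row lasts 1/12 s, in which the tool goes at most 41.7 mm and 7.16 degrees, less where a joint would pass 70% of its speed; a pose out of reach is approached as far as the arm can. A call with a number of a shift or a turn outside -1 to 1 is refused whole. A call with a gripper value outside its range is refused whole. OPENING is the opening, from 0 (shut) to 1 (fully open), set as the call begins (- or left out, the last holds). The fingers move at their own pace and stop on an object; the grip force is fixed at half the most. Time passes only in rows, so rows that do not move let the fingers close, or fill a call up. It gives the time, the measured TCP pose, the force, the opening and the grip force at its end, in the units of the state.
- sense(): the state, without advancing time (a new reading comes with each control period).
- grab_frame(name): name is "scene" or "top" or "wrist"; returns a dict with "image" (420x560x3 uint8, blue, green, red), "range_z" (420x560 float32, m along the optical axis (not along the pixel's ray), 0 where there is no reading), "fx", "fy", "cx", "cy" (pixels), "rvec" (rotation vector, rad) and "tvec" (3), from world to camera coordinates, as OpenCV has them. Camera axes: x right, y down, z forward; pixel columns grow to the right and rows downward; lengths in m; the calibration is good to about 2 mm. A picture is of the moment at which its call begins.
- hand_in(): hands the job in; it is judged then, once.
The state is a dict: "t": time; "joint_positions": joint angles; "qd": joint speeds; "tau": joint torques, N m; "tool_pos": TCP position; "tool_rot": TCP orientation; "force": force on the tool from outside, world axes, zero at the start; "wrist_torque": the same for the moment, N m; "grip_width": finger opening in m; "grip_force": force on a finger pad.
Only numpy, scipy, OpenCV 4.12 (cv2) and the standard library are available. Lean on these libraries where they do the work, as an engineer would, in place of code of your own. Each camera call takes 0.05 s, during which the arm holds its last target. There are 200 camera calls.

## Task

Put the bench away: press the front of the small drawer cabinet so that its push latch lets the drawer spring out, take out the handled totes (one or two) and hang each by its handle across both prongs of its own double hook on the rack, and lay the cases that stand on the bench (blue gauge case, black power brick; one or both) flat and right way up in the drawer instead. Then press the drawer home so that it latches shut and stays shut. Leave the flux tin and the solder reel where they are.

Things in the scene. Friction and masses are not known exactly. Their poses are not given: they have to be found in the camera images.
- drawer (a joint): drawer slide, m: 0 latched shut, +0.125 sprung out, -0.0125 pressed in to its stop. Push latch: each press to the stop (past -0.011 at least, then let go) changes the state: latched -> springs out within 2 s; open and pushed all the way in to the stop -> catches, rests near 0. A press short of -0.007 from latched changes nothing. Needs 3 to 8 N plus 20 N per m/s; 12 to 20 N at the stop is plenty
- drawer_push (a point): orange spot 28 mm wide on the middle of the drawer's white front face, 70 mm above the worktop; moves with the drawer. x points into the cabinet (press direction; it springs out along -x), z up. Front 187 mm wide, 84 high (10 to 94 mm over the worktop), 26 thick; stands 16 mm proud of the cabinet when latched
- drawer_in (a point): centre of the drawer's inner floor, 17 mm above the worktop; moves with it; axes as drawer_push. Inside 150 (x) x 177 (y) mm; walls 22 mm high; front panel's inner face at x = -75 mm, 77 mm high. Sprung out, x = -75 to +40 mm is uncovered. Two cases fit side by side, long sides along x, centres near x = -17, y = +44 and -44 mm
- cabinet: fixed grey-blue steel drawer cabinet with a black rubber top mat, 200 deep (x), 205 wide (y), 118 high; origin at the centre of its underside on the worktop; its front faces its -x
- hook_rack: fixed rack on a plywood board (top 41 mm above the worktop): dark base plate, two posts 180 mm high, a grey cross plate (front face at its x = +23 mm) with two double-prong hooks pointing to its -x; origin on the board; x points away from the prong tips, z up
- hook_1 (a point): seat of the double hook on the rack's +y side: midway between its two prongs, at their top (200 mm over the worktop), 36 mm before the cross plate; axes as the rack. Prongs: rods 8 mm thick at y = +27 and -27 mm, running out to x = -25 mm, then turned up, tips at x = -37, 14 mm above the seat. A tote's bar lies across both; fingers fit between them
- hook_2 (a point): the same for the double hook on the rack's -y side, 106 mm from hook_1
- tote_green: loose green open tote, 96 (x) x 54 (y) x 26 mm, with two uprights (22 x 5 mm) at its x ends and between them a black handle bar 10 x 10 mm along x; 82 mm high in all, 0.1 to 0.2 kg; connectors fixed inside; origin at the centre of its underside. Clear window under the bar: 86 mm wide, from 26 to 72 mm up. Starts in the drawer, bar along the drawer's x; may be absent
- tote_orange: loose orange open tote, 96 (x) x 54 (y) x 26 mm, with two uprights (22 x 5 mm) at its x ends and between them a black handle bar 10 x 10 mm along x; 82 mm high in all, 0.1 to 0.2 kg; connectors fixed inside; origin at the centre of its underside. Clear window under the bar: 86 mm wide, from 26 to 72 mm up. Starts in the drawer, bar along the drawer's x; may be absent
- tote_green_bar (a point): middle of the handle bar of the green tote, 77 mm above the tote's underside; bar along x
- tote_orange_bar (a point): middle of the handle bar of the orange tote, 77 mm above the tote's underside; bar along x
- blue_gauge_case: loose light blue case with a pale lid, 56 (x) x 102 (y) x 56 mm high, origin at the centre of its underside; may be absent (None from the start)
- black_brick: loose black power brick, 100 (x) x 65 (y) x 60 mm high, 0.2 to 0.4 kg, origin at the centre of its underside; may be absent
- flux_tin: loose small round red and tan tin, 38 mm wide, 20 mm high, on the plywood board; not to be disturbed
- solder_reel: loose reel with blue flanges, 62 mm wide, 40 mm high; not to be disturbed

How it is judged:
On the way, in this order (a step that is already met when the one before it is completed fails the run):
1. the drawer has been released by a press and has sprung out (value of joint drawer above 0.11 m), for 0.2 s.
2. with every case in it, the drawer is pressed home and caught by its latch (value of joint drawer between -0.004 and 0.004 m and x of blue_gauge_case in the frame of drawer_in between -0.05 and 0.05 m and y of blue_gauge_case in the frame of drawer_in between -0.08 and 0.08 m and z of blue_gauge_case in the frame of drawer_in between -0.006 and 0.008 m and angle between each of blue_gauge_case, black_brick's own z axis and vertical below 0.15 rad and linear speed of each of blue_gauge_case, black_brick below 0.05 m/s and x of black_brick in the frame of drawer_in between -0.05 and 0.05 m and y of black_brick in the frame of drawer_in between -0.08 and 0.08 m and z of black_brick in the frame of drawer_in between -0.006 and 0.008 m), for 0.5 s.
At the end, for the whole second after the job is handed in: drawer latched shut (within 4 mm of 0); every case present lies flat, right way up, on the drawer floor; each tote present hangs still and upright (0.3 rad), its bar across both prongs of a hook between tips and plate, within 20 mm of the hook's middle sideways (all of step 2 and ((x of tote_green_bar in the frame of hook_1 between -0.03 and 0.034 m and y of tote_green_bar in the frame of hook_1 between -0.02 and 0.02 m and z of tote_green_bar in the frame of hook_1 between -0.002 and 0.013 m) or (x of tote_green_bar in the frame of hook_2 between -0.03 and 0.034 m and y of tote_green_bar in the frame of hook_2 between -0.02 and 0.02 m and z of tote_green_bar in the frame of hook_2 between -0.002 and 0.013 m)) and angle between each of tote_green, tote_orange's own z axis and vertical below 0.3 rad and linear speed of each of tote_green, tote_orange below 0.05 m/s and ((x of tote_orange_bar in the frame of hook_1 between -0.03 and 0.034 m and y of tote_orange_bar in the frame of hook_1 between -0.02 and 0.02 m and z of tote_orange_bar in the frame of hook_1 between -0.002 and 0.013 m) or (x of tote_orange_bar in the frame of hook_2 between -0.03 and 0.034 m and y of tote_orange_bar in the frame of hook_2 between -0.02 and 0.02 m and z of tote_orange_bar in the frame of hook_2 between -0.002 and 0.013 m))); the robot touches nothing.
It fails at once if the flux tin is shifted by more than 3 cm (distance of flux_tin from where it was at the start of the episode above 0.03 m).
It fails at once if the solder reel is shifted by more than 3 cm (distance of solder_reel from where it was at the start of the episode above 0.03 m).
Of tote_green, tote_orange, blue_gauge_case, black_brick only 3 to 4 are there at a start; the rules pass over those that are not, and their reading is None.
At some moment in a run one of blue_gauge_case, black_brick may be knocked a few centimetres aside while the robot is not near it.
Once in a run the grip may slacken for a moment while it holds something.
It also fails if it takes over 208 s, if anything falls off the work surface, if the arm or the gripper's body presses on something with over 40 N, if the wrist force passes 120 N, or if a joint passes its speed limit or range.

## Working session

There is one attempt and no reset: what is moved stays moved. The work goes in short steps, Python scripts to look and compute and a shell command to move; the robot and the scene stay as the last step left them, time stands still between calls to the robot, and variables do not carry over. Pictures are saved under pics/ and viewed, at most 14 in all, crops included, and the job is handed in when it is done.

```bash
ls; mkdir -p pics
cat > h.py <<'E'
from plant import *
import numpy as np, cv2
from scipy.spatial.transform import Rotation as R
def cam(n,save=None):
    f=grab_frame(n); f['R']=cv2.Rodrigues(np.array(f['rvec'],float))[0]; f['t']=np.array(f['tvec'],float).ravel()
    if save: cv2.imwrite('pics/'+save,f['image'])
    return f
def cloud(f):
    z=f['range_z']; v,u=np.mgrid[:z.shape[0],:z.shape[1]]
    c=np.stack([(u-f['cx'])/f['fx']*z,(v-f['cy'])/f['fy']*z,z],-1)
    P=(c-f['t'])@f['R']; P[z<=0]=np.nan
    return P
E
python3 - <<'E'
from h import *
for n in ('scene','top'):
    f=cam(n,n+'0.png'); P=cloud(f); np.savez('/tmp/'+n+'.npz',P=P,im=f['image']); print(n,-f['R'].T@f['t'])
print(sense())
a=[cv2.imread(f'pics/{n}0.png') for n in('scene','top')]
cv2.imwrite('pics/both.png',cv2.resize(np.vstack(a),None,fx=.7,fy=.7))
E
```

```text
pics
scene [ 0.12188601 -1.1067735   0.59702684]
top [ 0.34760827 -0.25402523  0.98409139]
{'t': 0.1, 'joint_positions': array([-1.30967295e+00,  9.17843248e-02,  1.23174981e+00,  1.42461214e-05,
        1.81980280e+00, -5.67327459e-02]), 'qd': array([-1.23659576e-03, -1.11542466e-03, -3.41654589e-03, -2.50025158e-04,
       -1.61350818e-05,  3.70798482e-04]), 'tau': array([ 2.99207575e-03, -4.47856700e+01, -4.07570958e+01,  7.00547942e-02,
        2.84244987e-02, -1.23725226e-04]), 'tool_pos': array([ 0.18744068, -0.56971839,  0.23562832]), 'tool_rot': array([-8.68293000e-04,  9.87396843e-01,  1.58261534e-01, -8.21045735e-05]), 'force': array([ 0.92295666, -0.03651657,  0.49661803]), 'wrist_torque': array([-0.02289486,  0.05697785,  0.02861333]), 'grip_force': 0.0, 'grip_width': 0.0876696081674818}
```

View pics/scene0.png

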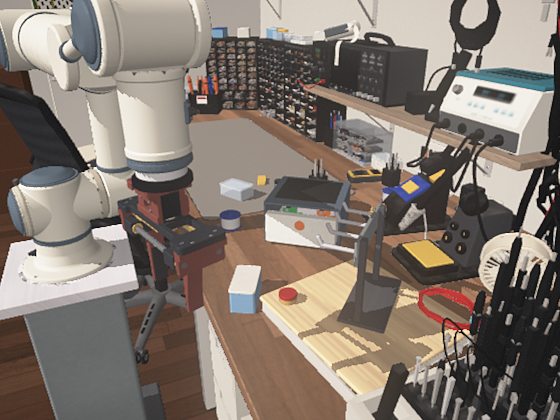

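View pics/top0.png

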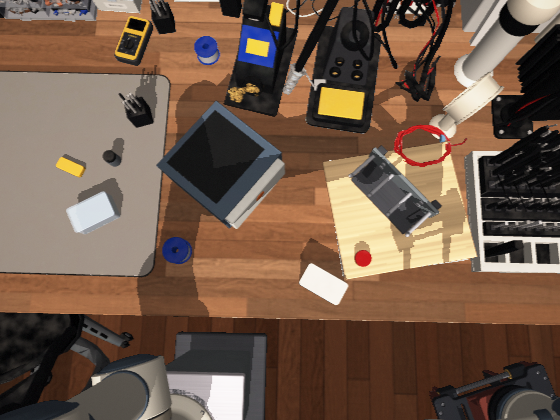

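The scene view shows the cabinet (300,200) with its white front and orange spot at (299,226), the rack at (370,260), the blue case at (245,288) and the flux tin at (287,294). In the top view the cabinet is at (222,165), its front faces lower right, the rack is at (395,192), the case at (324,284) and a reel at (177,250). No black brick is visible.

Run:
```python
from h import *
d=np.load('/tmp/top.npz');P=d['P'];im=d['im']
def rect(m,name,h):
    n,l,s,c=cv2.connectedComponentsWithStats(m.astype(np.uint8)); 
    for i in range(1,n):
        if s[i,4]<150: continue
        p=P[l==i]; p=p[:,:2].astype(np.float32); r=cv2.minAreaRect(p); print(name,c[i].round(),s[i,4],np.round(r[0],4),np.round(r[1],4),round(r[2],1),'z',np.round(np.nanmedian(P[l==i][:,2]),4)); print(np.round(cv2.boxPoints(r),3).tolist())
Z=P[...,2]; v,u=np.mgrid[:420,:560]
box=lambda a,b,c,e:(u>a)&(u<b)&(v>c)&(v<e)
rect((abs(Z-.118)<.006)&box(140,300,90,240),'cab',0)
rect((abs(Z-.094)<.006)&box(140,300,90,240),'front',0)
rect((abs(Z-.056)<.006)&box(280,360,250,310),'case',0)
rect((Z>.19)&(Z<.27)&box(320,470,130,250),'rack',0)
rect((abs(Z-.061)<.006)&box(345,380,240,275),'tin',0)
rect((abs(Z-.04)<.006)&box(150,200,230,270),'reel',0)
rect((Z>.06)&(Z<.25)&box(60,165,80,260),'brick?',0)
d=np.load('/tmp/scene.npz');P=d['P'];im=d['im'];Z=P[...,2]
hsv=cv2.cvtColor(im,cv2.COLOR_BGR2HSV)
m=(hsv[...,0]<18)&(hsv[...,1]>130)&(hsv[...,2]>130)&box(285,312,215,240)
print('spot',np.nanmedian(P[m],0),m.sum())
m=(hsv[...,2]>150)&(hsv[...,1]<60)&box(268,335,210,245)
p=P[m];p=p[np.isfinite(p[:,0])];c=np.median(p,0);n=np.linalg.svd(p-c)[2][2];print('frontplane',c,n)
```

```text
cab [218. 160.] 7633 [ 0.6343 -0.0957] [0.2007 0.2052] 51.6 z 0.1194
[[0.492000013589859, -0.11100000143051147], [0.6520000100135803, -0.23800000548362732], [0.7770000100135803, -0.08100000023841858], [0.6159999966621399, 0.04699999839067459]]
front [254. 191.] 805 [ 0.5713 -0.1813] [0.0238 0.1947] 51.7 z 0.0941
[[0.4880000054836273, -0.12999999523162842], [0.6399999856948853, -0.25099998712539673], [0.6549999713897705, -0.23199999332427979], [0.5019999742507935, -0.1120000034570694]]
case [323. 284.] 1106 [ 0.362  -0.3384] [0.1018 0.0561] 61.3 z 0.0566
[[0.31299999356269836, -0.3700000047683716], [0.3619999885559082, -0.3970000147819519], [0.41100001335144043, -0.3070000112056732], [0.3619999885559082, -0.2800000011920929]]
rack [399. 187.] 1446 [ 0.5434 -0.4609] [0.1792 0.0918] 42.3 z 0.2074
[[0.44600000977516174, -0.4869999885559082], [0.5080000162124634, -0.5550000071525574], [0.640999972820282, -0.4350000023841858], [0.5789999961853027, -0.367000013589859]]
tin [362. 258.] 217 [ 0.4214 -0.4285] [0.035  0.0369] 88.6 z 0.0614
[[0.40299999713897705, -0.44600000977516174], [0.4390000104904175, -0.44600000977516174], [0.4399999976158142, -0.41100001335144043], [0.40299999713897705, -0.41100001335144043]]
reel [175. 250.] 514 [0.4337 0.0103] [0.0594 0.0602] 1.7 z 0.0403
[[0.40299999713897705, 0.039000000804662704], [0.4050000011920929, -0.020999999716877937], [0.46399998664855957, -0.01899999938905239], [0.4620000123977661, 0.04100000113248825]]
brick? [133. 106.] 422 [0.7796 0.1289] [0.0485 0.0481] 16.6 z 0.0706
[[0.75, 0.14499999582767487], [0.7630000114440918, 0.0989999994635582], [0.8100000023841858, 0.11299999803304672], [0.7960000038146973, 0.1589999943971634]]
spot [ 0.55906878 -0.18792353  0.06946685] 61
frontplane [ 0.55948462 -0.18424089  0.05838382] [-0.18061278 -0.37309309 -0.91004427]
```

Run:
```python
import cv2,numpy as np
a=cv2.imread('pics/scene0.png');b=cv2.imread('pics/top0.png')
x=cv2.resize(a[160:350,240:440],(560,532)); cv2.imwrite('pics/c.png',x)
```

```text
(no output)
```

View pics/c.png

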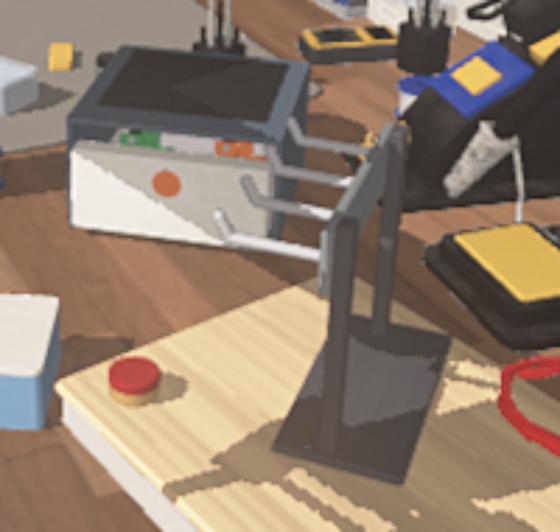

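```bash
cat >> h.py <<'E'
C0=np.array([.6343,-.0957]); CY=np.deg2rad(51.7); cx_=np.array([np.cos(CY),np.sin(CY)]); cy_=np.array([-np.sin(CY),np.cos(CY)])
def go(x,y,z,yaw=None):
    s=sense(); A=R.from_quat(np.roll(s['tool_rot'],-1)).as_matrix(); 
    y0=np.degrees(np.arctan2(A[1,0],A[0,0])); yaw=y0 if yaw is None else yaw
    c,n=np.cos(np.radians(yaw)),np.sin(np.radians(yaw)); d=np.array([x,y,z])-s['tool_pos']
    T=np.array([[c,n,0],[n,-c,0],[0,0,-1]])@d
    print('az',round(-(yaw-y0)/30,3),'d shares',np.round(T/.2,3),'yaw0',round(y0,1),'tilt',round(np.degrees(np.arccos(-A[2,2])),1))
def st():
    s=sense(); print('t',round(s['t'],2),'p',s['tool_pos'].round(4),'F',np.round(s['force'],1),'w',round(s['grip_width'],4),'gf',round(s['grip_force'],1))
def rel(p,o,ang):
    a=np.radians(ang);d=np.array(p)[...,:2]-np.array(o)[:2];return np.stack([d@[np.cos(a),np.sin(a)],d@[-np.sin(a),np.cos(a)]],-1)
E
python3 - <<'E'
from h import *
sp=C0-.116*cx_; t=sp-.045*cx_; print(sp,t); go(*t,.235,51.7)
P=np.load('/tmp/top.npz')['P']; Q=np.load('/tmp/scene.npz')['P']
for nm,P in(('top',P),('sc',Q)):
    P=P.reshape(-1,3);P=P[np.isfinite(P[:,0])&(P[:,2]>.19)&(P[:,2]<.216)]
    r=rel(P,(.540,-.4575),-47.9); m=(abs(r[:,0])<.12)&(abs(r[:,1])<.11); r=r[m];z=P[m][:,2]
    f=r[:,0]<.025
    print(nm,'tip x',np.percentile(r[:,0],[0,1,2,5]))
    h,e=np.histogram(r[f][:,1],np.arange(-.11,.111,.005)); print([(round(b,3),int(a)) for a,b in zip(h,e) if a])
    for a,b in((-.1,-.06),(-.04,0),(0,.04),(.06,.1)):
        k=f&(r[:,1]>a)&(r[:,1]<b); 
        if k.sum()>5: print(k.sum(),r[k].mean(0),'x',r[k][:,0].min(),r[k][:,0].max(),'slope',np.polyfit(r[k][:,0],r[k][:,1],1)[0],'z',np.percentile(z[k],[10,50,90]))
E
```

```text
[ 0.56240563 -0.18673406] [ 0.53451558 -0.222049  ]
az -1.116 d shares [2.44  0.284 0.003] yaw0 18.2 tilt 0.1
top tip x [-0.04137273 -0.03866319 -0.03733479 -0.03349951]
[(np.float64(-0.085), 62), (np.float64(-0.08), 57), (np.float64(-0.035), 7), (np.float64(-0.03), 76), (np.float64(-0.025), 34), (np.float64(0.02), 53), (np.float64(0.025), 62), (np.float64(0.075), 73), (np.float64(0.08), 41)]
119 [-0.00573831 -0.08032184] x -0.0381258611846433 0.02422875978352023 slope 0.013772513152625182 z [0.19766441 0.19991989 0.21122497]
117 [-0.00561541 -0.02657992] x -0.03966182569879323 0.024541461427049042 slope 0.013476058870989075 z [0.19727358 0.20018216 0.21118106]
115 [-0.00572757  0.02529989] x -0.04080955923964877 0.024135792941891422 slope 0.0127857338169105 z [0.19811867 0.20023936 0.21080386]
114 [-0.00751502  0.07901582] x -0.04137272739539187 0.023698212175740047 slope 0.02627705563660256 z [0.19820062 0.20051619 0.21047416]
sc tip x [-0.04135465 -0.03802886 -0.03644185 -0.03359286]
[(np.float64(-0.09), 47), (np.float64(-0.085), 116), (np.float64(-0.08), 5), (np.float64(-0.035), 89), (np.float64(-0.03), 64), (np.float64(-0.025), 1), (np.float64(0.015), 17), (np.float64(0.02), 117), (np.float64(0.025), 6), (np.float64(0.07), 37), (np.float64(0.075), 89), (np.float64(0.08), 5)]
168 [-0.0084809  -0.08387533] x -0.03670044012455337 0.024549302222926873 slope 0.01399972162351358 z [0.19522005 0.19880598 0.20775185]
154 [-0.0090733  -0.03011105] x -0.03854532364161175 0.024591076725782215 slope 0.01320606459714156 z [0.19499705 0.19889496 0.20779456]
140 [-0.00973941  0.02191602] x -0.038718004773595896 0.02385762866470737 slope 0.0139351573287474 z [0.19463289 0.19858404 0.2067816 ]
131 [-0.01156418  0.07611611] x -0.04135464757201361 0.023963715236674177 slope 0.007965439395016375 z [0.19447368 0.19890026 0.20838579]
```

```bash
python3 -m pendant '[{"az":-0.14},{"az":-0.14},{"az":-0.14},{"az":-0.14},{"az":-0.14},{"az":-0.14},{"az":-0.14},{"az":-0.136}]' 0
python3 -m pendant '[{"dx":0.15,"dy":0.018},{"dx":0.15,"dy":0.018},{"dx":0.15,"dy":0.018},{"dx":0.15,"dy":0.018},{"dx":0.15,"dy":0.018},{"dx":0.15,"dy":0.018},{"dx":0.15,"dy":0.018},{"dx":0.15,"dy":0.018}]'
python3 -m pendant '[{"dx":0.15,"dy":0.018},{"dx":0.15,"dy":0.018},{"dx":0.15,"dy":0.018},{"dx":0.15,"dy":0.018},{"dx":0.15,"dy":0.018},{"dx":0.15,"dy":0.018},{"dx":0.15,"dy":0.018},{"dx":0.15,"dy":0.018}]'
python3 -m pendant '[{"dz":0.1},{"dz":0.1},{"dz":0.1},{"dz":0.1},{"dz":0.1},{"dz":0.1},{"dz":0.1},{"dz":0.1}]'
python3 -c "
from h import *
st();go(*(C0-.161*cx_),.07,51.7)"
```

```text
t 0.1 p [ 0.1874 -0.5697  0.2356] F [ 0.9 -0.   0.5] w 0.0877 gf 0.0
az -1.116 d shares [2.44  0.284 0.828] yaw0 18.2 tilt 0.1schema error: expected keys dx, dy, dz, ax, ay, az
schema error: expected keys dx, dy, dz, ax, ay, az
schema error: expected keys dx, dy, dz, ax, ay, az
schema error: expected keys dx, dy, dz, ax, ay, az
```

```bash
python3 -m pendant '[{"dx":0,"dy":0,"dz":0,"ax":0,"ay":0,"az":-0.14},{"dx":0,"dy":0,"dz":0,"ax":0,"ay":0,"az":-0.14},{"dx":0,"dy":0,"dz":0,"ax":0,"ay":0,"az":-0.14},{"dx":0,"dy":0,"dz":0,"ax":0,"ay":0,"az":-0.14},{"dx":0,"dy":0,"dz":0,"ax":0,"ay":0,"az":-0.14},{"dx":0,"dy":0,"dz":0,"ax":0,"ay":0,"az":-0.14},{"dx":0,"dy":0,"dz":0,"ax":0,"ay":0,"az":-0.14},{"dx":0,"dy":0,"dz":0,"ax":0,"ay":0,"az":-0.136}]' 0
python3 -m pendant '[{"dx":0.15,"dy":0.018,"dz":0,"ax":0,"ay":0,"az":0},{"dx":0.15,"dy":0.018,"dz":0,"ax":0,"ay":0,"az":0},{"dx":0.15,"dy":0.018,"dz":0,"ax":0,"ay":0,"az":0},{"dx":0.15,"dy":0.018,"dz":0,"ax":0,"ay":0,"az":0},{"dx":0.15,"dy":0.018,"dz":0,"ax":0,"ay":0,"az":0},{"dx":0.15,"dy":0.018,"dz":0,"ax":0,"ay":0,"az":0},{"dx":0.15,"dy":0.018,"dz":0,"ax":0,"ay":0,"az":0},{"dx":0.15,"dy":0.018,"dz":0,"ax":0,"ay":0,"az":0}]'
python3 -m pendant '[{"dx":0.15,"dy":0.018,"dz":0,"ax":0,"ay":0,"az":0},{"dx":0.15,"dy":0.018,"dz":0,"ax":0,"ay":0,"az":0},{"dx":0.15,"dy":0.018,"dz":0,"ax":0,"ay":0,"az":0},{"dx":0.15,"dy":0.018,"dz":0,"ax":0,"ay":0,"az":0},{"dx":0.15,"dy":0.018,"dz":0,"ax":0,"ay":0,"az":0},{"dx":0.15,"dy":0.018,"dz":0,"ax":0,"ay":0,"az":0},{"dx":0.15,"dy":0.018,"dz":0,"ax":0,"ay":0,"az":0},{"dx":0.15,"dy":0.018,"dz":0,"ax":0,"ay":0,"az":0}]'
python3 -m pendant '[{"dx":0,"dy":0,"dz":0.1,"ax":0,"ay":0,"az":0},{"dx":0,"dy":0,"dz":0.1,"ax":0,"ay":0,"az":0},{"dx":0,"dy":0,"dz":0.1,"ax":0,"ay":0,"az":0},{"dx":0,"dy":0,"dz":0.1,"ax":0,"ay":0,"az":0},{"dx":0,"dy":0,"dz":0.1,"ax":0,"ay":0,"az":0},{"dx":0,"dy":0,"dz":0.1,"ax":0,"ay":0,"az":0},{"dx":0,"dy":0,"dz":0.1,"ax":0,"ay":0,"az":0},{"dx":0,"dy":0,"dz":0.1,"ax":0,"ay":0,"az":0}]'
python3 -c "
from h import *
st();go(*(C0-.161*cx_),.07,51.7)"
```

```text
t: 0.77
tool_pos: [0.1874, -0.5698, 0.2359]
tool_rot: [-0.001, 0.899, 0.438, 0.0]
force: [-0.5, -1.2, 0.3]
grip_width: 0.0384
grip_force: 0.0
t: 1.43
tool_pos: [0.3596, -0.3982, 0.2361]
tool_rot: [-0.0, 0.9, 0.436, -0.0]
force: [-0.8, -0.4, -1.0]
grip_width: 0.0003
grip_force: 0.0
t: 2.1
tool_pos: [0.531, -0.2277, 0.2361]
tool_rot: [-0.0, 0.9, 0.436, -0.0]
force: [0.9, -0.3, -0.2]
grip_width: 0.0006
grip_force: 0.0
t: 2.77
tool_pos: [0.5299, -0.2288, 0.0751]
tool_rot: [-0.0, 0.9, 0.436, -0.0]
force: [0.4, -0.3, 0.4]
grip_width: 0.0006
grip_force: 0.0
t 2.77 p [ 0.5299 -0.2288  0.0751] F [ 0.4 -0.3  0.4] w 0.0006 gf 0.0
az -0.0 d shares [ 0.041 -0.003  0.025] yaw0 51.7 tilt 0.1
```

```bash
python3 -m pendant '[{"dx":0.03,"dy":0,"dz":0.02,"ax":0,"ay":0,"az":0},{"dx":0.03,"dy":0,"dz":0,"ax":0,"ay":0,"az":0},{"dx":0.03,"dy":0,"dz":0,"ax":0,"ay":0,"az":0},{"dx":0.03,"dy":0,"dz":0,"ax":0,"ay":0,"az":0},{"dx":0.03,"dy":0,"dz":0,"ax":0,"ay":0,"az":0},{"dx":0.03,"dy":0,"dz":0,"ax":0,"ay":0,"az":0},{"dx":0.02,"dy":0,"dz":0,"ax":0,"ay":0,"az":0},{"dx":0,"dy":0,"dz":0,"ax":0,"ay":0,"az":0}]'
python3 -m pendant '[{"dx":0.01,"dy":0,"dz":0,"ax":0,"ay":0,"az":0},{"dx":0.01,"dy":0,"dz":0,"ax":0,"ay":0,"az":0},{"dx":0.01,"dy":0,"dz":0,"ax":0,"ay":0,"az":0},{"dx":0.01,"dy":0,"dz":0,"ax":0,"ay":0,"az":0},{"dx":0.01,"dy":0,"dz":0,"ax":0,"ay":0,"az":0},{"dx":0.01,"dy":0,"dz":0,"ax":0,"ay":0,"az":0},{"dx":0,"dy":0,"dz":0,"ax":0,"ay":0,"az":0},{"dx":0,"dy":0,"dz":0,"ax":0,"ay":0,"az":0}]'
```

```text
t: 3.43
tool_pos: [0.5558, -0.1971, 0.0734]
tool_rot: [0.0, 0.9, 0.436, 0.0]
force: [-0.3, -0.3, -0.2]
grip_width: 0.0004
grip_force: 0.0
t: 4.1
tool_pos: [0.5622, -0.189, 0.0732]
tool_rot: [0.0, 0.9, 0.436, -0.0]
force: [-3.2, -2.5, 3.6]
grip_width: 0.0003
grip_force: 2.4
```

```bash
python3 -m pendant '[{"dx":0.01,"dy":0,"dz":0,"ax":0,"ay":0,"az":0},{"dx":0.01,"dy":0,"dz":0,"ax":0,"ay":0,"az":0},{"dx":0.01,"dy":0,"dz":0,"ax":0,"ay":0,"az":0},{"dx":0.0,"dy":0,"dz":0,"ax":0,"ay":0,"az":0},{"dx":0,"dy":0,"dz":0,"ax":0,"ay":0,"az":0},{"dx":0,"dy":0,"dz":0,"ax":0,"ay":0,"az":0},{"dx":0,"dy":0,"dz":0,"ax":0,"ay":0,"az":0},{"dx":0,"dy":0,"dz":0,"ax":0,"ay":0,"az":0}]'
```

```text
t: 4.77
tool_pos: [0.5642, -0.1865, 0.0732]
tool_rot: [0.001, 0.901, 0.435, -0.003]
force: [-11.6, -9.8, 6.2]
grip_width: 0.0004
grip_force: 7.4
```

```bash
python3 -m pendant '[{"dx":-0.1,"dy":0,"dz":0,"ax":0,"ay":0,"az":0},{"dx":-0.1,"dy":0,"dz":0,"ax":0,"ay":0,"az":0},{"dx":-0.1,"dy":0,"dz":0,"ax":0,"ay":0,"az":0},{"dx":-0.1,"dy":0,"dz":-0.1,"ax":0,"ay":0,"az":0},{"dx":-0.1,"dy":0,"dz":-0.2,"ax":0,"ay":0,"az":0},{"dx":-0.1,"dy":0,"dz":-0.2,"ax":0,"ay":0,"az":0},{"dx":-0.1,"dy":0,"dz":-0.2,"ax":0,"ay":0,"az":0},{"dx":-0.1,"dy":0,"dz":-0.2,"ax":0,"ay":0,"az":0}]' 0.45
python3 -m pendant '[{"dx":-0.1,"dy":0,"dz":0,"ax":0,"ay":0,"az":0},{"dx":-0.1,"dy":0,"dz":0,"ax":0,"ay":0,"az":0},{"dx":0,"dy":0,"dz":0,"ax":0,"ay":0,"az":0},{"dx":0,"dy":0,"dz":0,"ax":0,"ay":0,"az":0},{"dx":0,"dy":0,"dz":0,"ax":0,"ay":0,"az":0},{"dx":0,"dy":0,"dz":0,"ax":0,"ay":0,"az":0},{"dx":0,"dy":0,"dz":0,"ax":0,"ay":0,"az":0},{"dx":0,"dy":0,"dz":0,"ax":0,"ay":0,"az":0}]'
python3 - <<'E'
from h import *
f=cam('wrist','w1.png');g=cam('top','t1.png');np.savez('/tmp/w1',P=cloud(f),im=f['image']);np.savez('/tmp/t1',P=cloud(g),im=g['image'])
E
```

```text
t: 5.43
tool_pos: [0.47, -0.3048, 0.243]
tool_rot: [-0.0, 0.9, 0.436, 0.001]
force: [0.6, -1.8, -0.6]
grip_width: 0.0394
grip_force: 0.0
t: 6.1
tool_pos: [0.4461, -0.3355, 0.2414]
tool_rot: [-0.0, 0.9, 0.436, 0.0]
force: [0.3, -0.1, 0.4]
grip_width: 0.0391
grip_force: 0.0
```

```bash
cd pics; python3 -c "
import cv2,numpy as np
cv2.imwrite('wt1.png',np.vstack([cv2.resize(cv2.imread('w1.png'),(400,300)),cv2.resize(cv2.imread('t1.png')[90:330,140:480],(400,300))]))"
```

```text
(no output)
```

View pics/wt1.png

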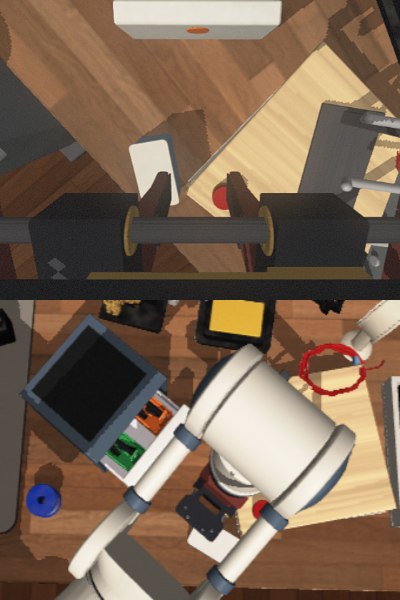

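The drawer has sprung out: the top view (lower half) shows the green tote at about (124,450) and the orange one at (152,413), partly covered by the arm. Next I measure the bars.

Run:
```python
from h import *
d=np.load('/tmp/t1.npz');P=d['P'].reshape(-1,3);hsv=cv2.cvtColor(d['im'],cv2.COLOR_BGR2HSV).reshape(-1,3)
D=C0-.14*cx_; print('D',D)
r=rel(P,D,51.7); inb=(abs(r[:,0])<.1)&(abs(r[:,1])<.1)
fr=(abs(P[:,2]-.094)<.004)&inb&(r[:,0]<-.06)&(hsv[:,2]>120)&(hsv[:,1]<70); print('front x',np.percentile(r[fr][:,0],[2,50,98]) if fr.any() else None, 'y',np.percentile(r[fr][:,1],[1,99]))
for nm,a,b in(('green',40,85),('orange',3,20)):
    m=inb&(hsv[:,0]>a)&(hsv[:,0]<b)&(hsv[:,1]>120)
    print(nm,m.sum(),np.percentile(r[m],[2,50,98],axis=0).round(3).tolist(),np.percentile(P[m][:,2],[5,50,95]))
m=inb&(abs(P[:,2]-.094)<.006)&(r[:,0]>-.072)&(r[:,0]<.045)
for s in(1,-1):
    k=m&(s*r[:,1]>.01); 
    if k.any(): print('bar',k.sum(),np.percentile(r[k],[2,50,98],axis=0).round(3).tolist(),np.median(hsv[k],0))
```

```text
D [ 0.54753094 -0.20556869]Traceback (most recent call last):
  File "<stdin>", line 5, in <module>
    return _quantile_unchecked(
        a, q, axis, out, overwrite_input, method, keepdims, weights)
    return _ureduce(a,
                    func=_quantile_ureduce_func,
    ...<5 lines>...
                    overwrite_input=overwrite_input,
                    method=method)
    r = func(a, **kwargs)
    result = _quantile(arr,
                       quantiles=q,
    ...<2 lines>...
                       out=out,
                       weights=wgt)
    slices_having_nans = np.isnan(arr[-1, ...])
                                  ~~~^^^^^^^^^
IndexError: index -1 is out of bounds for axis 0 with size 0
```

Run:
```python
from h import *
d=np.load('/tmp/t1.npz');P=d['P'].reshape(-1,3);hsv=cv2.cvtColor(d['im'],cv2.COLOR_BGR2HSV).reshape(-1,3)
D=C0-.14*cx_
r=rel(P,D,51.7); inb=(abs(r[:,0])<.12)&(abs(r[:,1])<.1)
fr=inb&(r[:,0]<-.06)&(P[:,2]<.11)&(P[:,2]>.08);print('front',fr.sum(),np.percentile(r[fr],[2,50,98],axis=0).round(3).tolist() if fr.any() else 0)
for nm,a,b in(('green',40,85),('orange',3,20)):
    m=inb&(hsv[:,0]>a)&(hsv[:,0]<b)&(hsv[:,1]>120)&(P[:,2]<.1)
    if m.any(): print(nm,m.sum(),np.percentile(r[m],[2,50,98],axis=0).round(3).tolist(),np.percentile(P[m][:,2],[5,50,95]))
m=inb&(abs(P[:,2]-.094)<.006)&(r[:,0]>-.07)&(r[:,0]<.045)
for s in(1,-1):
    k=m&(s*r[:,1]>.01); 
    if k.any(): print('bar',k.sum(),np.percentile(r[k],[2,50,98],axis=0).round(3).tolist(),np.median(hsv[k],0))
go(*(D-.045*cx_),.2414)
```

```text
front 0 0
green 377 [[-0.001, 0.019], [0.026, 0.048], [0.06, 0.072]] [0.01795556 0.02197097 0.09379055]
orange 1775 [[-0.116, -0.074], [-0.085, -0.003], [0.053, 0.098]] [-0.00229349  0.00103149  0.04347533]
bar 494 [[-0.035, 0.012], [-0.02, 0.048], [0.039, 0.092]] [ 19.  12. 241.]
bar 404 [[-0.034, -0.09], [-0.019, -0.047], [0.037, -0.012]] [ 19.  13. 236.]
az -0.0 d shares [ 0.6   -0.004  0.001] yaw0 51.7 tilt 0.0
```

The front was only about 60 mm out in that picture, so the drawer was still moving. I'll give it time and look again.

```bash
python3 -m pendant '[{"dx":0.04,"dy":0,"dz":-0.06,"ax":0,"ay":0,"az":0},{"dx":0.04,"dy":0,"dz":-0.06,"ax":0,"ay":0,"az":0},{"dx":0.04,"dy":0,"dz":-0.06,"ax":0,"ay":0,"az":0},{"dx":0.04,"dy":0,"dz":-0.06,"ax":0,"ay":0,"az":0},{"dx":0.0,"dy":0,"dz":-0.06,"ax":0,"ay":0,"az":0},{"dx":0.0,"dy":0,"dz":-0.06,"ax":0,"ay":0,"az":0},{"dx":0,"dy":0,"dz":0,"ax":0,"ay":0,"az":0},{"dx":0,"dy":0,"dz":0,"ax":0,"ay":0,"az":0}]' 0.45
python3 - <<'E'
from h import *
f=cam('wrist','w2.png');g=cam('top','t2.png');np.savez('/tmp/w1',P=cloud(f),im=f['image']);np.savez('/tmp/t1',P=cloud(g),im=g['image'])
D=C0-.14*cx_
for n in('w1','t1'):
  d=np.load(f'/tmp/{n}.npz');P=d['P'].reshape(-1,3);hsv=cv2.cvtColor(d['im'],cv2.COLOR_BGR2HSV).reshape(-1,3)
  r=rel(P,D,51.7); inb=(abs(r[:,0])<.2)&(abs(r[:,1])<.1)&(P[:,2]<.105)&(P[:,2]>.015)
  fr=inb&(P[:,2]>.088)&(hsv[:,1]<50)&(hsv[:,2]>150);print(n,'front',fr.sum(),np.percentile(r[fr],[2,50,98],axis=0).round(3).tolist() if fr.any() else 0)
  for nm,a,b in(('green',40,85),('orange',3,20)):
    m=inb&(hsv[:,0]>a)&(hsv[:,0]<b)&(hsv[:,1]>140)
    if m.any(): print(nm,m.sum(),np.percentile(r[m],[2,50,98],axis=0).round(3).tolist())
E
cd pics; python3 -c "
import cv2,numpy as np
cv2.imwrite('wt2.png',np.vstack([cv2.resize(cv2.imread('w2.png'),(400,300)),cv2.resize(cv2.imread('t2.png')[90:330,140:480],(400,300))]))"
```

```text
t: 6.87
tool_pos: [0.466, -0.3108, 0.3151]
tool_rot: [0.001, 0.9, 0.436, 0.001]
force: [-0.7, -0.1, 0.4]
grip_width: 0.0396
grip_force: 0.0
w1 front 3994 [[-0.099, -0.087], [-0.088, 0.001], [-0.076, 0.09]]
green 92 [[0.009, 0.022], [0.025, 0.05], [0.028, 0.074]]
orange 2882 [[-0.061, -0.072], [-0.008, -0.043], [0.031, -0.02]]
t1 front 159 [[-0.1, 0.008], [-0.09, 0.078], [-0.077, 0.093]]
green 410 [[-0.065, 0.02], [-0.031, 0.048], [0.009, 0.072]]
orange 446 [[-0.061, -0.073], [-0.021, -0.043], [0.019, -0.02]]
```

View pics/wt2.png

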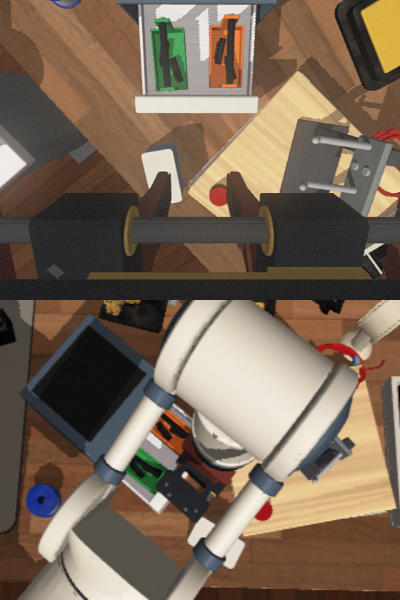

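Now it is fully open: the wrist view (upper half) shows green at (167,55) and orange at (226,50) inside it. I measure the bars from the wrist depth.

```bash
cat > bars.py <<'E'
from h import *
D=C0-.14*cx_
d=np.load('/tmp/w1.npz');P=d['P'].reshape(-1,3)
r=rel(P,D,51.7); m=(P[:,2]>.085)&(P[:,2]<.108)&(r[:,0]>-.068)&(r[:,0]<.035)
for s in(1,-1):
    k=m&(s*r[:,1]>.012)&(s*r[:,1]<.08)
    if k.sum()<20: continue
    q=r[k]; c=cv2.minAreaRect(q.astype(np.float32)); b=D+c[0][0]*cx_+c[0][1]*cy_
    print(s,k.sum(),c,np.percentile(q,[2,50,98],axis=0).round(4).tolist(),np.median(P[k][:,2]),'world',b); go(*b,.099,51.7)
E
python3 bars.py
```

```text
1 1223 ((-0.01882820948958397, 0.04669743776321411), (0.09882578253746033, 0.021445177495479584), 3.0699596405029297) [[-0.0669, 0.0377], [-0.0145, 0.0464], [0.0277, 0.057]] 0.09882288360864347 world [ 0.49921456 -0.19140253]
az -0.0 d shares [ 0.573 -0.238  1.071] yaw0 51.7 tilt 0.0
-1 1243 ((-0.015007562935352325, -0.04598703980445862), (0.09960716962814331, 0.021758701652288437), 0.19888421893119812) [[-0.0628, -0.0548], [-0.0105, -0.0455], [0.032, -0.0362]] 0.0987740347222653 world [ 0.5743191  -0.24584808]
az -0.0 d shares [0.592 0.225 1.071] yaw0 51.7 tilt 0.0
```

```bash
python3 -m pendant '[{"dx":0.1,"dy":0.0375,"dz":0.05,"ax":0,"ay":0,"az":0},{"dx":0.1,"dy":0.0375,"dz":0.05,"ax":0,"ay":0,"az":0},{"dx":0.1,"dy":0.0375,"dz":0.05,"ax":0,"ay":0,"az":0},{"dx":0.1,"dy":0.0375,"dz":0.05,"ax":0,"ay":0,"az":0},{"dx":0.1,"dy":0.0375,"dz":0.05,"ax":0,"ay":0,"az":0},{"dx":0.092,"dy":0.0375,"dz":0.05,"ax":0,"ay":0,"az":0},{"dx":0,"dy":0,"dz":0.1,"ax":0,"ay":0,"az":0},{"dx":0,"dy":0,"dz":0.1,"ax":0,"ay":0,"az":0}]' 0.45
python3 -m pendant '[{"dx":0,"dy":0,"dz":0.1,"ax":0,"ay":0,"az":0},{"dx":0,"dy":0,"dz":0.1,"ax":0,"ay":0,"az":0},{"dx":0,"dy":0,"dz":0.1,"ax":0,"ay":0,"az":0},{"dx":0,"dy":0,"dz":0.1,"ax":0,"ay":0,"az":0},{"dx":0,"dy":0,"dz":0.1,"ax":0,"ay":0,"az":0},{"dx":0,"dy":0,"dz":0.1,"ax":0,"ay":0,"az":0},{"dx":0,"dy":0,"dz":0.03,"ax":0,"ay":0,"az":0},{"dx":0,"dy":0,"dz":0,"ax":0,"ay":0,"az":0}]'
python3 -c "
from h import *
st();go(.5743,-.2458,.089,51.7)"
```

```text
t: 7.63
tool_pos: [0.5749, -0.2451, 0.212]
tool_rot: [-0.0, 0.9, 0.437, -0.0]
force: [-0.3, -0.2, -0.3]
grip_width: 0.0397
grip_force: 0.0
t: 8.3
tool_pos: [0.5725, -0.2453, 0.0843]
tool_rot: [-0.002, 0.9, 0.436, -0.002]
force: [-0.3, 0.1, 0.8]
grip_width: 0.0395
grip_force: 0.0
t 8.3 p [ 0.5725 -0.2453  0.0843] F [-0.3  0.1  0.8] w 0.0395 gf 0.0
az -0.001 d shares [ 0.004  0.009 -0.024] yaw0 51.7 tilt 0.3
```

```bash
python3 -m pendant '[{"dx":0,"dy":0,"dz":-0.02,"ax":0,"ay":0,"az":0},{"dx":0,"dy":0,"dz":0,"ax":0,"ay":0,"az":0},{"dx":0,"dy":0,"dz":0,"ax":0,"ay":0,"az":0},{"dx":0,"dy":0,"dz":0,"ax":0,"ay":0,"az":0},{"dx":0,"dy":0,"dz":0,"ax":0,"ay":0,"az":0},{"dx":0,"dy":0,"dz":0,"ax":0,"ay":0,"az":0},{"dx":0,"dy":0,"dz":0,"ax":0,"ay":0,"az":0},{"dx":0,"dy":0,"dz":0,"ax":0,"ay":0,"az":0}]' 0
python3 -m pendant '[{"dx":0,"dy":0,"dz":-0.05,"ax":0,"ay":0,"az":0},{"dx":0,"dy":0,"dz":-0.1,"ax":0,"ay":0,"az":0},{"dx":0,"dy":0,"dz":-0.1,"ax":0,"ay":0,"az":0},{"dx":0,"dy":0,"dz":-0.1,"ax":0,"ay":0,"az":0},{"dx":0,"dy":0,"dz":-0.1,"ax":0,"ay":0,"az":0},{"dx":0,"dy":0,"dz":-0.1,"ax":0,"ay":0,"az":0},{"dx":0,"dy":0,"dz":-0.1,"ax":0,"ay":0,"az":0},{"dx":0,"dy":0,"dz":-0.1,"ax":0,"ay":0,"az":0}]'
cat >> h.py <<'E'
RY=42.9; rx_=np.array([np.sin(np.radians(RY)),-np.cos(np.radians(RY))]); ry_=np.array([np.cos(np.radians(RY)),np.sin(np.radians(RY))])
RC=np.array([.540,-.4575])-.0006*ry_
H1=RC+.053*ry_; H2=RC-.053*ry_
E
python3 -c "
from h import *
st();go(*(H2-.004*ry_-.115*rx_),.232,42.9); print(H1,H2)"
```

```text
t: 8.97
tool_pos: [0.5747, -0.2464, 0.0928]
tool_rot: [0.001, 0.9, 0.436, 0.001]
force: [2.3, -1.4, 5.2]
grip_width: 0.0099
grip_force: 30.0
t: 9.63
tool_pos: [0.5736, -0.2458, 0.2422]
tool_rot: [-0.001, 0.9, 0.436, -0.001]
force: [0.5, 0.7, -1.6]
grip_width: 0.0096
grip_force: 30.0
t 9.63 p [ 0.5736 -0.2458  0.2422] F [ 0.5  0.7 -1.6] w 0.0096 gf 30.0
az 0.293 d shares [-1.132  0.086  0.051] yaw0 51.7 tilt 0.1
[ 0.57838525 -0.42183023] [ 0.5007357  -0.49398664]
```

```bash
python3 -m pendant '[{"dx":0,"dy":0,"dz":0,"ax":0,"ay":0,"az":0.1},{"dx":0,"dy":0,"dz":0,"ax":0,"ay":0,"az":0.1},{"dx":0,"dy":0,"dz":0,"ax":0,"ay":0,"az":0.093},{"dx":-0.1,"dy":0,"dz":0,"ax":0,"ay":0,"az":0},{"dx":-0.15,"dy":0.01,"dz":0,"ax":0,"ay":0,"az":0},{"dx":-0.15,"dy":0.02,"dz":0,"ax":0,"ay":0,"az":0},{"dx":-0.15,"dy":0.02,"dz":0,"ax":0,"ay":0,"az":0},{"dx":-0.15,"dy":0.02,"dz":0,"ax":0,"ay":0,"az":0}]'
python3 -m pendant '[{"dx":-0.15,"dy":0.016,"dz":0.02,"ax":0,"ay":0,"az":0},{"dx":-0.15,"dy":0,"dz":0.02,"ax":0,"ay":0,"az":0},{"dx":-0.1,"dy":0,"dz":0.02,"ax":0,"ay":0,"az":0},{"dx":-0.032,"dy":0,"dz":0,"ax":0,"ay":0,"az":0},{"dx":0,"dy":0,"dz":0,"ax":0,"ay":0,"az":0},{"dx":0,"dy":0,"dz":0,"ax":0,"ay":0,"az":0},{"dx":0,"dy":0,"dz":0,"ax":0,"ay":0,"az":0},{"dx":0,"dy":0,"dz":0,"ax":0,"ay":0,"az":0}]'
python3 - <<'E'
from h import *
st();go(*(H2-.004*ry_-.002*rx_),.228,42.9)
f=cam('wrist','w3.png'); g=cam('scene','s3.png')
cv2.imwrite('pics/c3.png',np.vstack([cv2.resize(f['image'],(400,300)),cv2.resize(g['image'][100:310,200:480],(400,300))]))
E
```

```text
t: 10.3
tool_pos: [0.4798, -0.352, 0.2413]
tool_rot: [-0.001, 0.931, 0.366, -0.0]
force: [0.7, -0.2, -1.9]
grip_width: 0.0095
grip_force: 30.0
t: 10.97
tool_pos: [0.4211, -0.4118, 0.23]
tool_rot: [0.0, 0.93, 0.367, 0.0]
force: [0.1, -0.3, -1.3]
grip_width: 0.0097
grip_force: 30.0
t 10.97 p [ 0.4211 -0.4118  0.23  ] F [ 0.1 -0.3 -1.3] w 0.0097 gf 30.0
az 0.003 d shares [-0.008  0.562  0.01 ] yaw0 43.0 tilt 0.0
```

View pics/c3.png

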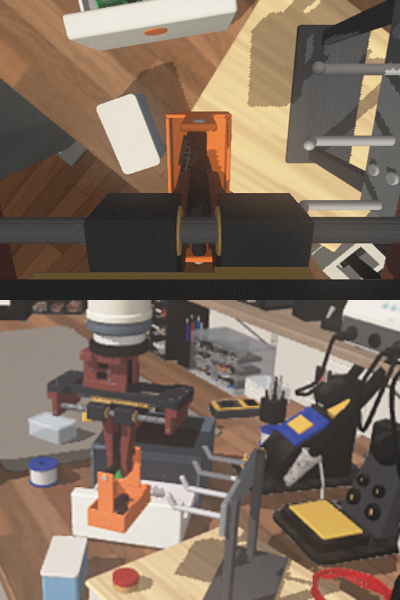

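The tote hangs straight in the jaws, in front of hook 2. Now I slide it over the prongs.

```bash
python3 -m pendant '[{"dx":-0.008,"dy":0.07,"dz":0.01,"ax":0,"ay":0,"az":0},{"dx":0,"dy":0.07,"dz":0,"ax":0,"ay":0,"az":0},{"dx":0,"dy":0.07,"dz":0,"ax":0,"ay":0,"az":0},{"dx":0,"dy":0.07,"dz":0,"ax":0,"ay":0,"az":0},{"dx":0,"dy":0.07,"dz":0,"ax":0,"ay":0,"az":0},{"dx":0,"dy":0.07,"dz":0,"ax":0,"ay":0,"az":0},{"dx":0,"dy":0.07,"dz":0,"ax":0,"ay":0,"az":0},{"dx":0,"dy":0.07,"dz":0,"ax":0,"ay":0,"az":0}]'
python3 -m pendant '[{"dx":0,"dy":0,"dz":0,"ax":0,"ay":0,"az":0},{"dx":0,"dy":0,"dz":0,"ax":0,"ay":0,"az":0},{"dx":0,"dy":0,"dz":0.02,"ax":0,"ay":0,"az":0},{"dx":0,"dy":0,"dz":0.02,"ax":0,"ay":0,"az":0},{"dx":0,"dy":0,"dz":0.02,"ax":0,"ay":0,"az":0},{"dx":0,"dy":0,"dz":0.02,"ax":0,"ay":0,"az":0},{"dx":0,"dy":0,"dz":0.02,"ax":0,"ay":0,"az":0},{"dx":0,"dy":0,"dz":0,"ax":0,"ay":0,"az":0}]'
python3 -c "
from h import *
go(*(H2-.004*ry_-.002*rx_),.2038,42.9)"
```

```text
t: 11.73
tool_pos: [0.4962, -0.4958, 0.2276]
tool_rot: [-0.0, 0.931, 0.366, 0.0]
force: [0.7, -0.6, -1.6]
grip_width: 0.0096
grip_force: 30.0
t: 12.4
tool_pos: [0.4947, -0.4955, 0.2063]
tool_rot: [-0.001, 0.931, 0.366, -0.0]
force: [0.1, -0.0, -2.4]
grip_width: 0.0096
grip_force: 30.0
az -0.0 d shares [0.007 0.005 0.013] yaw0 42.9 tilt 0.1
```

Lower a little until contact, then release.

```bash
python3 -m pendant '[{"dx":0.005,"dy":0,"dz":0.008,"ax":0,"ay":0,"az":0},{"dx":0,"dy":0,"dz":0.008,"ax":0,"ay":0,"az":0},{"dx":0,"dy":0,"dz":0.005,"ax":0,"ay":0,"az":0},{"dx":0,"dy":0,"dz":0,"ax":0,"ay":0,"az":0},{"dx":0,"dy":0,"dz":0,"ax":0,"ay":0,"az":0},{"dx":0,"dy":0,"dz":0,"ax":0,"ay":0,"az":0},{"dx":0,"dy":0,"dz":0,"ax":0,"ay":0,"az":0},{"dx":0,"dy":0,"dz":0,"ax":0,"ay":0,"az":0}]'
```

```text
t: 13.07
tool_pos: [0.4959, -0.4953, 0.2037]
tool_rot: [0.0, 0.931, 0.366, 0.0]
force: [-0.4, 0.2, -0.3]
grip_width: 0.0099
grip_force: 30.0
```

```bash
python3 -m pendant '[{"dx":0,"dy":0,"dz":0,"ax":0,"ay":0,"az":0},{"dx":0,"dy":0,"dz":0,"ax":0,"ay":0,"az":0},{"dx":0,"dy":0,"dz":0,"ax":0,"ay":0,"az":0},{"dx":0,"dy":0,"dz":0,"ax":0,"ay":0,"az":0},{"dx":0,"dy":0,"dz":0,"ax":0,"ay":0,"az":0},{"dx":0,"dy":0,"dz":0,"ax":0,"ay":0,"az":0},{"dx":0,"dy":0,"dz":-0.03,"ax":0,"ay":0,"az":0},{"dx":0,"dy":0,"dz":-0.05,"ax":0,"ay":0,"az":0}]' 0.3
python3 -m pendant '[{"dx":0,"dy":0,"dz":-0.1,"ax":0,"ay":0,"az":0},{"dx":0,"dy":0,"dz":-0.1,"ax":0,"ay":0,"az":0},{"dx":0,"dy":0,"dz":-0.1,"ax":0,"ay":0,"az":0},{"dx":0,"dy":0,"dz":-0.1,"ax":0,"ay":0,"az":0},{"dx":0,"dy":-0.2,"dz":-0.1,"ax":0,"ay":0,"az":0},{"dx":0,"dy":-0.2,"dz":0,"ax":0,"ay":0,"az":0},{"dx":0,"dy":-0.2,"dz":0,"ax":0,"ay":0,"az":0},{"dx":0,"dy":-0.2,"dz":0,"ax":0,"ay":0,"az":0}]' 0.45
python3 - <<'E'
from h import *
f=cam('wrist','w4.png'); g=cam('scene','s4.png');np.savez('/tmp/w1',P=cloud(f),im=f['image'])
cv2.imwrite('pics/c4.png',np.vstack([cv2.resize(f['image'],(400,300)),cv2.resize(g['image'][100:310,200:480],(400,300))]))
import bars
E
```

```text
t: 13.73
tool_pos: [0.4955, -0.4949, 0.2185]
tool_rot: [-0.001, 0.931, 0.366, -0.0]
force: [0.2, -0.7, 0.6]
grip_width: 0.0263
grip_force: 0.0
t: 14.4
tool_pos: [0.3878, -0.379, 0.3193]
tool_rot: [0.001, 0.931, 0.366, 0.0]
force: [0.2, -0.5, 1.5]
grip_width: 0.0396
grip_force: 0.0
1 401 ((-0.05590077489614487, 0.044190913438797), (0.02170146442949772, 0.024303458631038666), 88.77239227294922) [[-0.0678, 0.0343], [-0.0605, 0.0446], [-0.0446, 0.0541]] 0.0987093339163689 world [ 0.47820482 -0.2220497 ]
az -0.293 d shares [ 0.892 -0.115  1.108] yaw0 42.9 tilt 0.1
```

View pics/c4.png

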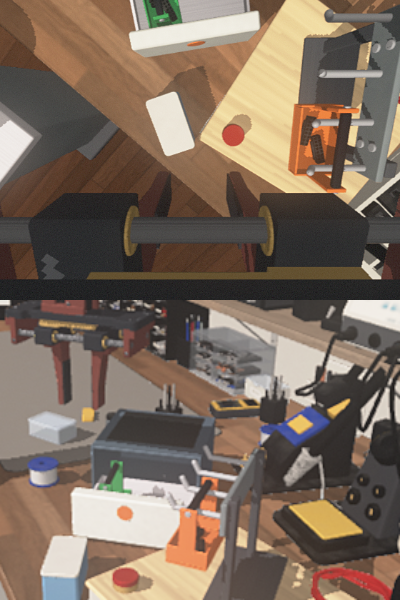

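Orange hangs on hook 2 (scene half, (195,520)). Green is unchanged in the drawer, so I fetch it.

```bash
python3 -c "
from h import *
go(.4992,-.1914,.2,53.5)"
```

```text
az -0.353 d shares [ 1.081 -0.093  0.603] yaw0 42.9 tilt 0.1
```

```bash
python3 -m pendant '[{"dx":0,"dy":0,"dz":0,"ax":0,"ay":0,"az":-0.2},{"dx":0,"dy":0,"dz":0,"ax":0,"ay":0,"az":-0.153},{"dx":0.18,"dy":-0.01,"dz":0.05,"ax":0,"ay":0,"az":0},{"dx":0.18,"dy":-0.02,"dz":0.1,"ax":0,"ay":0,"az":0},{"dx":0.18,"dy":-0.02,"dz":0.1,"ax":0,"ay":0,"az":0},{"dx":0.18,"dy":-0.02,"dz":0.1,"ax":0,"ay":0,"az":0},{"dx":0.18,"dy":-0.02,"dz":0.1,"ax":0,"ay":0,"az":0},{"dx":0.18,"dy":-0.003,"dz":0.1,"ax":0,"ay":0,"az":0}]'
python3 -m pendant '[{"dx":0,"dy":0,"dz":0.05,"ax":0,"ay":0,"az":0},{"dx":0,"dy":0,"dz":0,"ax":0,"ay":0,"az":0},{"dx":0,"dy":0,"dz":0,"ax":0,"ay":0,"az":0},{"dx":0,"dy":0,"dz":0,"ax":0,"ay":0,"az":0},{"dx":0,"dy":0,"dz":0,"ax":0,"ay":0,"az":0},{"dx":0,"dy":0,"dz":0,"ax":0,"ay":0,"az":0},{"dx":0,"dy":0,"dz":0,"ax":0,"ay":0,"az":0},{"dx":0,"dy":0,"dz":0,"ax":0,"ay":0,"az":0}]'
python3 - <<'E'
from h import *
f=cam('wrist','w5.png');np.savez('/tmp/w1',P=cloud(f),im=f['image'])
import bars
st();go(.4992,-.1914,.091,53.5)
E
```

```text
t: 15.17
tool_pos: [0.5036, -0.1941, 0.2089]
tool_rot: [0.001, 0.893, 0.45, 0.001]
force: [0.2, -1.1, -0.6]
grip_width: 0.0396
grip_force: 0.0
t: 15.83
tool_pos: [0.5022, -0.196, 0.1988]
tool_rot: [0.0, 0.893, 0.45, 0.0]
force: [0.6, 0.3, 0.2]
grip_width: 0.0393
grip_force: 0.0
1 1940 ((-0.018679998815059662, 0.04641461744904518), (0.0983477532863617, 0.021922903135418892), 2.6991565227508545) [[-0.0658, 0.036], [-0.0166, 0.0468], [0.0286, 0.0565]] 0.09870572997560892 world [ 0.49952837 -0.19146151]
az 0.058 d shares [ 0.009 -0.024  0.498] yaw0 53.4 tilt 0.0
t 15.88 p [ 0.5022 -0.1958  0.1986] F [-0.7 -0.3 -0. ] w 0.0395 gf 0.0
az -0.002 d shares [ 0.009 -0.025  0.538] yaw0 53.4 tilt 0.0
```

```bash
python3 -m pendant '[{"dx":0.009,"dy":-0.024,"dz":0.08,"ax":0,"ay":0,"az":-0.03},{"dx":0,"dy":0,"dz":0.1,"ax":0,"ay":0,"az":0},{"dx":0,"dy":0,"dz":0.1,"ax":0,"ay":0,"az":0},{"dx":0,"dy":0,"dz":0.1,"ax":0,"ay":0,"az":0},{"dx":0,"dy":0,"dz":0.1,"ax":0,"ay":0,"az":0},{"dx":0,"dy":0,"dz":0.05,"ax":0,"ay":0,"az":0},{"dx":0,"dy":0,"dz":0,"ax":0,"ay":0,"az":0},{"dx":0,"dy":0,"dz":0,"ax":0,"ay":0,"az":0}]'
python3 -m pendant '[{"dx":0,"dy":0,"dz":0,"ax":0,"ay":0,"az":0},{"dx":0,"dy":0,"dz":0,"ax":0,"ay":0,"az":0},{"dx":0,"dy":0,"dz":0,"ax":0,"ay":0,"az":0},{"dx":0,"dy":0,"dz":0,"ax":0,"ay":0,"az":0},{"dx":0,"dy":0,"dz":0,"ax":0,"ay":0,"az":0},{"dx":0,"dy":0,"dz":0,"ax":0,"ay":0,"az":0},{"dx":0,"dy":0,"dz":0,"ax":0,"ay":0,"az":0},{"dx":0,"dy":0,"dz":0,"ax":0,"ay":0,"az":0}]' 0
python3 -m pendant '[{"dx":0,"dy":0,"dz":-0.05,"ax":0,"ay":0,"az":0},{"dx":0,"dy":0,"dz":-0.1,"ax":0,"ay":0,"az":0},{"dx":0,"dy":0,"dz":-0.1,"ax":0,"ay":0,"az":0},{"dx":0,"dy":0,"dz":-0.1,"ax":0,"ay":0,"az":0},{"dx":0,"dy":0,"dz":-0.1,"ax":0,"ay":0,"az":0},{"dx":0,"dy":0,"dz":-0.1,"ax":0,"ay":0,"az":0},{"dx":0,"dy":0,"dz":-0.1,"ax":0,"ay":0,"az":0},{"dx":0,"dy":0,"dz":-0.05,"ax":0,"ay":0,"az":0}]'
python3 -c "
from h import *
go(*(H1+.004*ry_-.115*rx_),.228,42.9)"
```

```text
t: 16.55
tool_pos: [0.4994, -0.191, 0.0923]
tool_rot: [-0.0, 0.889, 0.457, -0.0]
force: [-0.1, 0.3, 0.2]
grip_width: 0.0394
grip_force: 0.0
t: 17.22
tool_pos: [0.4998, -0.1912, 0.0928]
tool_rot: [0.0, 0.889, 0.457, 0.0]
force: [-0.1, -0.2, 3.4]
grip_width: 0.0097
grip_force: 30.0
t: 17.88
tool_pos: [0.4999, -0.1912, 0.235]
tool_rot: [0.001, 0.889, 0.457, 0.001]
force: [0.1, 0.3, -1.5]
grip_width: 0.0094
grip_force: 30.0
az 0.383 d shares [-0.477  0.537  0.035] yaw0 54.4 tilt 0.2
```

```bash
python3 -m pendant '[{"dx":0,"dy":0,"dz":0,"ax":0,"ay":0,"az":0.1},{"dx":0,"dy":0,"dz":0,"ax":0,"ay":0,"az":0.1},{"dx":0,"dy":0,"dz":0,"ax":0,"ay":0,"az":0.1},{"dx":0,"dy":0,"dz":0,"ax":0,"ay":0,"az":0.083},{"dx":-0.08,"dy":0.08,"dz":0,"ax":0,"ay":0,"az":0},{"dx":-0.12,"dy":0.13,"dz":0,"ax":0,"ay":0,"az":0},{"dx":-0.12,"dy":0.13,"dz":0,"ax":0,"ay":0,"az":0},{"dx":-0.1,"dy":0.13,"dz":0,"ax":0,"ay":0,"az":0}]'
python3 -m pendant '[{"dx":-0.057,"dy":0.067,"dz":0.02,"ax":0,"ay":0,"az":0},{"dx":0,"dy":0,"dz":0,"ax":0,"ay":0,"az":0},{"dx":0,"dy":0,"dz":0,"ax":0,"ay":0,"az":0},{"dx":0,"dy":0,"dz":0,"ax":0,"ay":0,"az":0},{"dx":0,"dy":0,"dz":0,"ax":0,"ay":0,"az":0},{"dx":0,"dy":0,"dz":0,"ax":0,"ay":0,"az":0},{"dx":0,"dy":0,"dz":0,"ax":0,"ay":0,"az":0},{"dx":0,"dy":0,"dz":0,"ax":0,"ay":0,"az":0}]'
python3 - <<'E'
from h import *
go(*(H1+.004*ry_-.002*rx_),.228,42.9)
f=cam('wrist','w6.png'); g=cam('scene','s6.png')
cv2.imwrite('pics/c6.png',np.vstack([cv2.resize(f['image'],(400,300)),cv2.resize(g['image'][100:310,200:480],(400,300))]))
E
```

```text
t: 18.55
tool_pos: [0.5014, -0.3184, 0.2316]
tool_rot: [-0.0, 0.931, 0.366, -0.0]
force: [-0.0, 0.6, -1.6]
grip_width: 0.0097
grip_force: 30.0
t: 19.22
tool_pos: [0.503, -0.334, 0.2286]
tool_rot: [0.0, 0.931, 0.366, 0.0]
force: [-0.5, -0.4, -2.2]
grip_width: 0.0097
grip_force: 30.0
az 0.002 d shares [-0.003  0.568  0.003] yaw0 43.0 tilt 0.0
```

View pics/c6.png

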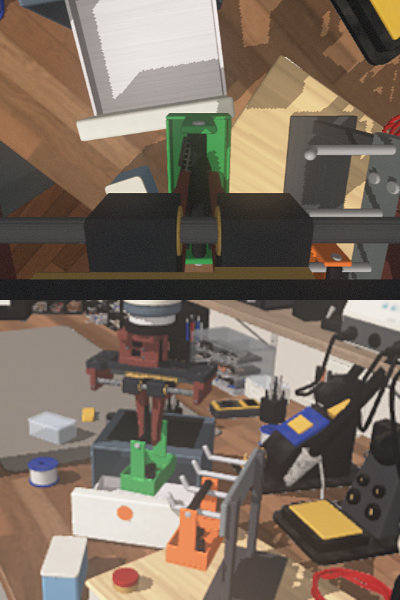

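Green is held straight in front of hook 1, and orange is still hanging. Slide in and lower.

```bash
python3 -m pendant '[{"dx":0,"dy":0.07,"dz":0,"ax":0,"ay":0,"az":0},{"dx":0,"dy":0.07,"dz":0,"ax":0,"ay":0,"az":0},{"dx":0,"dy":0.07,"dz":0,"ax":0,"ay":0,"az":0},{"dx":0,"dy":0.07,"dz":0,"ax":0,"ay":0,"az":0},{"dx":0,"dy":0.07,"dz":0,"ax":0,"ay":0,"az":0},{"dx":0,"dy":0.07,"dz":0,"ax":0,"ay":0,"az":0},{"dx":0,"dy":0.07,"dz":0,"ax":0,"ay":0,"az":0},{"dx":0,"dy":0.07,"dz":0,"ax":0,"ay":0,"az":0}]'
python3 -m pendant '[{"dx":0,"dy":0,"dz":0,"ax":0,"ay":0,"az":0},{"dx":0,"dy":0,"dz":0,"ax":0,"ay":0,"az":0},{"dx":0,"dy":0,"dz":0.02,"ax":0,"ay":0,"az":0},{"dx":0,"dy":0,"dz":0.02,"ax":0,"ay":0,"az":0},{"dx":0,"dy":0,"dz":0.02,"ax":0,"ay":0,"az":0},{"dx":0,"dy":0,"dz":0.02,"ax":0,"ay":0,"az":0},{"dx":0,"dy":0,"dz":0.02,"ax":0,"ay":0,"az":0},{"dx":0,"dy":0,"dz":0,"ax":0,"ay":0,"az":0}]'
python3 -m pendant '[{"dx":0.0,"dy":0,"dz":0.008,"ax":0,"ay":0,"az":0},{"dx":0,"dy":0,"dz":0.008,"ax":0,"ay":0,"az":0},{"dx":0,"dy":0,"dz":0.005,"ax":0,"ay":0,"az":0},{"dx":0,"dy":0,"dz":0,"ax":0,"ay":0,"az":0},{"dx":0,"dy":0,"dz":0,"ax":0,"ay":0,"az":0},{"dx":0,"dy":0,"dz":0,"ax":0,"ay":0,"az":0},{"dx":0,"dy":0,"dz":0,"ax":0,"ay":0,"az":0},{"dx":0,"dy":0,"dz":0,"ax":0,"ay":0,"az":0}]'
python3 -c "
from h import *
go(*(H1+.004*ry_-.002*rx_),.2038,42.9)"
```

```text
t: 19.98
tool_pos: [0.5795, -0.4171, 0.228]
tool_rot: [-0.0, 0.931, 0.366, -0.0]
force: [0.2, 0.2, -1.4]
grip_width: 0.0098
grip_force: 30.0
t: 20.65
tool_pos: [0.5786, -0.4163, 0.2067]
tool_rot: [-0.001, 0.931, 0.366, -0.0]
force: [-1.1, 0.1, -1.6]
grip_width: 0.0095
grip_force: 30.0
t: 21.32
tool_pos: [0.579, -0.4167, 0.204]
tool_rot: [0.0, 0.931, 0.366, 0.0]
force: [0.3, -0.8, -1.3]
grip_width: 0.0095
grip_force: 30.0
az -0.0 d shares [0.    0.006 0.001] yaw0 42.9 tilt 0.0
```

```bash
python3 -m pendant '[{"dx":0,"dy":0,"dz":0.005,"ax":0,"ay":0,"az":0},{"dx":0,"dy":0,"dz":0,"ax":0,"ay":0,"az":0},{"dx":0,"dy":0,"dz":0,"ax":0,"ay":0,"az":0},{"dx":0,"dy":0,"dz":0,"ax":0,"ay":0,"az":0},{"dx":0,"dy":0,"dz":0,"ax":0,"ay":0,"az":0},{"dx":0,"dy":0,"dz":0,"ax":0,"ay":0,"az":0},{"dx":0,"dy":0,"dz":0,"ax":0,"ay":0,"az":0},{"dx":0,"dy":0,"dz":0,"ax":0,"ay":0,"az":0}]' 0.3
python3 -m pendant '[{"dx":0,"dy":0,"dz":-0.05,"ax":0,"ay":0,"az":0},{"dx":0,"dy":0,"dz":-0.1,"ax":0,"ay":0,"az":0},{"dx":0,"dy":0,"dz":-0.1,"ax":0,"ay":0,"az":0},{"dx":0,"dy":0,"dz":-0.1,"ax":0,"ay":0,"az":0},{"dx":0,"dy":-0.1,"dz":-0.1,"ax":0,"ay":0,"az":0},{"dx":-0.1,"dy":-0.2,"dz":0,"ax":0,"ay":0,"az":0},{"dx":-0.1,"dy":-0.2,"dz":0,"ax":0,"ay":0,"az":0},{"dx":-0.2,"dy":-0.2,"dz":0,"ax":0,"ay":0,"az":0}]'
python3 -m pendant '[{"dx":-0.2,"dy":-0.15,"dz":0,"ax":0,"ay":0,"az":0},{"dx":-0.2,"dy":-0.1,"dz":0,"ax":0,"ay":0,"az":0},{"dx":-0.1,"dy":0,"dz":0,"ax":0,"ay":0,"az":0},{"dx":0,"dy":0,"dz":0,"ax":0,"ay":0,"az":0},{"dx":0,"dy":0,"dz":0,"ax":0,"ay":0,"az":0},{"dx":0,"dy":0,"dz":0,"ax":0,"ay":0,"az":0},{"dx":0,"dy":0,"dz":0,"ax":0,"ay":0,"az":0},{"dx":0,"dy":0,"dz":0,"ax":0,"ay":0,"az":0}]' 0.9
cat > case.py <<'E'
from h import *
d=np.load('/tmp/w1.npz');P=d['P'];Z=P[...,2]
hsv=cv2.cvtColor(d['im'],cv2.COLOR_BGR2HSV)
m=(abs(Z-.056)<.006)&(hsv[...,1]<70)&(hsv[...,2]>120)&(P[...,0]<.5)
n,l,s,c=cv2.connectedComponentsWithStats(m.astype(np.uint8))
for i in range(1,n):
    if s[i,4]<300: continue
    p=P[l==i]; b=cv2.boxPoints(cv2.minAreaRect(p[:,:2].astype(np.float32))); r=cv2.minAreaRect(p[:,:2].astype(np.float32))
    e=[b[1]-b[0],b[2]-b[1]]; e=max(e,key=np.linalg.norm); print(c[i],s[i,4],r[0],r[1],'long yaw',np.degrees(np.arctan2(e[1],e[0]))%180,'z',np.median(p[:,2]))
st()
E
python3 - <<'E'
from h import *
f=cam('wrist','w7.png');np.savez('/tmp/w1',P=cloud(f),im=f['image']); g=cam('scene','s7.png')
cv2.imwrite('pics/c7.png',np.vstack([cv2.resize(f['image'],(400,300)),cv2.resize(g['image'][100:310,200:480],(400,300))]))
import case
E
```

```text
t: 21.98
tool_pos: [0.579, -0.4167, 0.203]
tool_rot: [0.0, 0.931, 0.366, 0.0]
force: [0.6, -0.2, 0.4]
grip_width: 0.0264
grip_force: 0.0
t: 22.65
tool_pos: [0.4452, -0.3693, 0.2941]
tool_rot: [0.0, 0.93, 0.367, 0.001]
force: [-0.7, -0.6, 1.4]
grip_width: 0.0257
grip_force: 0.0
t: 23.32
tool_pos: [0.3507, -0.4005, 0.2928]
tool_rot: [-0.0, 0.93, 0.366, 0.0]
force: [0.2, -0.0, -0.7]
grip_width: 0.0761
grip_force: 0.0
[243.24602151 138.51591398] 4650 (0.361497700214386, -0.3377457559108734) (0.10185661911964417, 0.056124161928892136) long yaw 61.43582 z 0.056472283784841114
t 23.42 p [ 0.3505 -0.4006  0.2927] F [ 0.7 -0.2  0.4] w 0.0789 gf 0.0
```

View pics/c7.png

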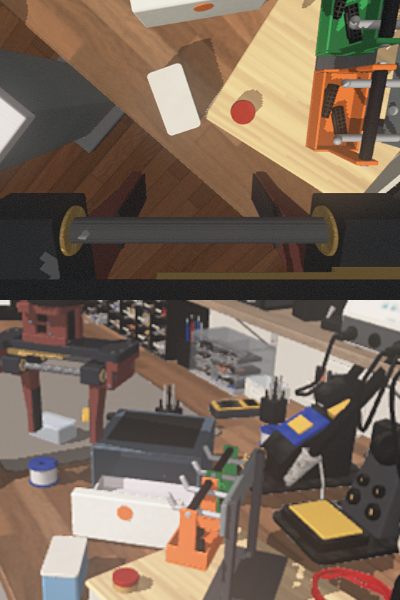

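Both totes hang. The case is unmoved at wrist (172,98), but the plywood board's corner is close beside it, so I measure the clearance for the finger.

Run:
```python
from h import *
for n in('w1','top'):
    P=np.load(f'/tmp/{n}.npz')['P'].reshape(-1,3); r=rel(P,(.3615,-.3377),61.4)
    k=(abs(P[:,2]-.041)<.006)&(abs(r[:,0])<.08)&(r[:,1]<-.031)&(r[:,1]>-.1)
    for a in np.arange(-.06,.06,.02):
        q=k&(r[:,0]>a)&(r[:,0]<a+.02); print(n,round(a,2),q.sum(),np.percentile(r[q][:,1],[2,98]).round(3) if q.sum()>3 else '')
go(.3615,-.3377,.2,61.4)
```

```text
w1 -0.06 532 [-0.079 -0.04 ]
w1 -0.04 734 [-0.098 -0.042]
w1 -0.02 447 [-0.099 -0.065]
w1 0.0 94 [-0.1   -0.086]
w1 0.02 0 
w1 0.04 0 
top -0.06 137 [-0.08  -0.041]
top -0.04 176 [-0.099 -0.043]
top -0.02 102 [-0.099 -0.065]
top 0.0 18 [-0.1   -0.089]
top 0.02 0 
top 0.04 0 
az -0.614 d shares [ 0.302 -0.102  0.463] yaw0 43.0 tilt 0.0
```

```bash
python3 -m pendant '[{"dx":0,"dy":0,"dz":0,"ax":0,"ay":0,"az":-0.2},{"dx":0,"dy":0,"dz":0,"ax":0,"ay":0,"az":-0.2},{"dx":0,"dy":0,"dz":0,"ax":0,"ay":0,"az":-0.2},{"dx":0,"dy":0,"dz":0,"ax":0,"ay":0,"az":-0.014},{"dx":0.12,"dy":-0.034,"dz":0.1,"ax":0,"ay":0,"az":0},{"dx":0.12,"dy":-0.034,"dz":0.15,"ax":0,"ay":0,"az":0},{"dx":0.122,"dy":-0.034,"dz":0.15,"ax":0,"ay":0,"az":0},{"dx":0,"dy":0,"dz":0.1,"ax":0,"ay":0,"az":0}]' 0.83
python3 -m pendant '[{"dx":0,"dy":0,"dz":0.1,"ax":0,"ay":0,"az":0},{"dx":0,"dy":0,"dz":0.1,"ax":0,"ay":0,"az":0},{"dx":0,"dy":0,"dz":0,"ax":0,"ay":0,"az":0},{"dx":0,"dy":0,"dz":0,"ax":0,"ay":0,"az":0},{"dx":0,"dy":0,"dz":0,"ax":0,"ay":0,"az":0},{"dx":0,"dy":0,"dz":0,"ax":0,"ay":0,"az":0},{"dx":0,"dy":0,"dz":0,"ax":0,"ay":0,"az":0},{"dx":0,"dy":0,"dz":0,"ax":0,"ay":0,"az":0}]'
python3 - <<'E'
from h import *
f=cam('top');np.savez('/tmp/w1',P=cloud(f),im=f['image'])
import case
go(.3672,-.3272,.038,61.4)
E
```

```text
t: 24.08
tool_pos: [0.3671, -0.3239, 0.1902]
tool_rot: [-0.002, 0.86, 0.51, 0.0]
force: [0.3, -0.4, -1.0]
grip_width: 0.0732
grip_force: 0.0
t: 24.75
tool_pos: [0.3668, -0.3281, 0.1542]
tool_rot: [0.001, 0.86, 0.51, 0.0]
force: [0.0, 0.8, -0.4]
grip_width: 0.0731
grip_force: 0.0
[515.93534002 254.82497213] 897 (0.44798681139945984, -0.7939767837524414) (0.18926645815372467, 0.09818805009126663) long yaw 89.00335 z 0.051581014321777786
t 24.8 p [ 0.3667 -0.328   0.1539] F [-0.1 -0.2  0. ] w 0.0727 gf 0.0
az -0.003 d shares [0.005 0.    0.579] yaw0 61.3 tilt 0.1
```

```bash
python3 -m pendant '[{"dx":0.005,"dy":0,"dz":0.08,"ax":0,"ay":0,"az":0},{"dx":0,"dy":0,"dz":0.1,"ax":0,"ay":0,"az":0},{"dx":0,"dy":0,"dz":0.1,"ax":0,"ay":0,"az":0},{"dx":0,"dy":0,"dz":0.08,"ax":0,"ay":0,"az":0},{"dx":0,"dy":0,"dz":0.05,"ax":0,"ay":0,"az":0},{"dx":0,"dy":0,"dz":0,"ax":0,"ay":0,"az":0},{"dx":0,"dy":0,"dz":0,"ax":0,"ay":0,"az":0},{"dx":0,"dy":0,"dz":0,"ax":0,"ay":0,"az":0}]'
python3 - <<'E'
from h import *
st(); f=cam('scene','s8.png'); w=cam('wrist','w8.png')
cv2.imwrite('pics/c8.png',np.vstack([cv2.resize(w['image'],(400,300)),cv2.resize(f['image'][200:350,180:380],(400,300))]))
E
```

```text
t: 25.47
tool_pos: [0.3675, -0.3273, 0.0723]
tool_rot: [0.001, 0.86, 0.51, 0.0]
force: [0.9, -0.3, 0.1]
grip_width: 0.0725
grip_force: 0.0
t 25.47 p [ 0.3675 -0.3273  0.0723] F [ 0.9 -0.3  0.1] w 0.0725 gf 0.0
```

View pics/c8.png

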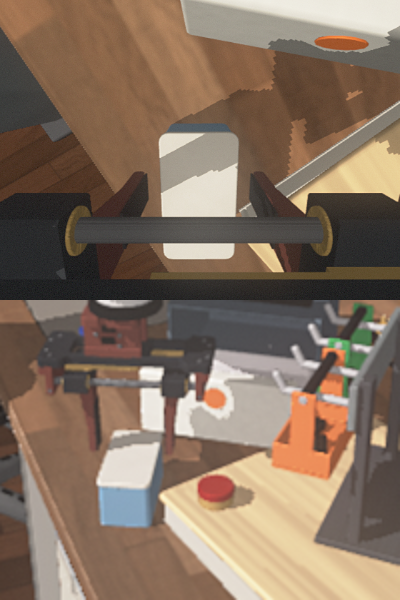

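The case sits centred between the fingers (wrist (198,195)). Descend, grip and lift.

```bash
python3 -m pendant '[{"dx":0,"dy":0,"dz":0.05,"ax":0,"ay":0,"az":0},{"dx":0,"dy":0,"dz":0.05,"ax":0,"ay":0,"az":0},{"dx":0,"dy":0,"dz":0.05,"ax":0,"ay":0,"az":0},{"dx":0,"dy":0,"dz":0.02,"ax":0,"ay":0,"az":0},{"dx":0,"dy":0,"dz":0,"ax":0,"ay":0,"az":0},{"dx":0,"dy":0,"dz":0,"ax":0,"ay":0,"az":0},{"dx":0,"dy":0,"dz":0,"ax":0,"ay":0,"az":0},{"dx":0,"dy":0,"dz":0,"ax":0,"ay":0,"az":0}]'
python3 -m pendant '[{"dx":0,"dy":0,"dz":0,"ax":0,"ay":0,"az":0},{"dx":0,"dy":0,"dz":0,"ax":0,"ay":0,"az":0},{"dx":0,"dy":0,"dz":0,"ax":0,"ay":0,"az":0},{"dx":0,"dy":0,"dz":0,"ax":0,"ay":0,"az":0},{"dx":0,"dy":0,"dz":0,"ax":0,"ay":0,"az":0},{"dx":0,"dy":0,"dz":0,"ax":0,"ay":0,"az":0},{"dx":0,"dy":0,"dz":0,"ax":0,"ay":0,"az":0},{"dx":0,"dy":0,"dz":0,"ax":0,"ay":0,"az":0}]' 0
python3 -m pendant '[{"dx":0,"dy":0,"dz":-0.05,"ax":0,"ay":0,"az":0},{"dx":0,"dy":0,"dz":-0.1,"ax":0,"ay":0,"az":0},{"dx":0,"dy":0,"dz":-0.1,"ax":0,"ay":0,"az":0},{"dx":0,"dy":0,"dz":-0.1,"ax":0,"ay":0,"az":0},{"dx":0,"dy":0,"dz":-0.1,"ax":0,"ay":0,"az":0},{"dx":0,"dy":0,"dz":-0.1,"ax":0,"ay":0,"az":0},{"dx":0,"dy":0,"dz":-0.1,"ax":0,"ay":0,"az":0},{"dx":0,"dy":0,"dz":0,"ax":0,"ay":0,"az":0}]'
python3 - <<'E'
from h import *
D=C0-.14*cx_
go(*(D-.007*cx_),.15,51.7)
f=cam('scene','s9.png'); w=cam('wrist','w9.png')
cv2.imwrite('pics/c9.png',np.vstack([cv2.resize(w['image'],(400,300)),cv2.resize(f['image'][150:350,150:416],(400,300))]))
E
```

```text
t: 26.23
tool_pos: [0.3672, -0.3271, 0.0374]
tool_rot: [0.0, 0.86, 0.51, 0.0]
force: [0.0, 0.6, 0.1]
grip_width: 0.0729
grip_force: 0.0
t: 26.9
tool_pos: [0.3671, -0.327, 0.0373]
tool_rot: [0.0, 0.86, 0.51, 0.0]
force: [-0.1, -0.3, 1.9]
grip_width: 0.0562
grip_force: 30.0
t: 27.57
tool_pos: [0.368, -0.3279, 0.1719]
tool_rot: [0.003, 0.86, 0.51, 0.001]
force: [0.1, -0.5, -0.4]
grip_width: 0.0563
grip_force: 30.0
az 0.321 d shares [1.001 0.325 0.11 ] yaw0 61.3 tilt 0.4
```

View pics/c9.png

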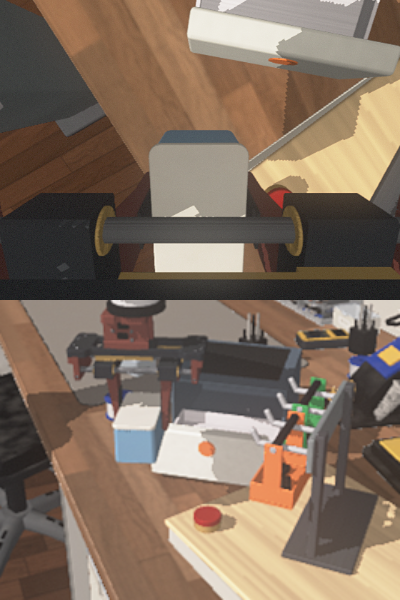

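The case is held level, above the front. Before going low next to the cabinet I check where the wrist camera sits, then rotate and carry.

```bash
python3 -m pendant '[{"dx":0,"dy":0,"dz":0,"ax":0,"ay":0,"az":0.1},{"dx":0,"dy":0,"dz":0,"ax":0,"ay":0,"az":0.1},{"dx":0,"dy":0,"dz":0,"ax":0,"ay":0,"az":0.1},{"dx":0,"dy":0,"dz":0,"ax":0,"ay":0,"az":0.021},{"dx":0.1,"dy":0.032,"dz":0,"ax":0,"ay":0,"az":0},{"dx":0.1,"dy":0.032,"dz":0,"ax":0,"ay":0,"az":0},{"dx":0.1,"dy":0.032,"dz":0,"ax":0,"ay":0,"az":0},{"dx":0.1,"dy":0.032,"dz":0,"ax":0,"ay":0,"az":0}]'
python3 -m pendant '[{"dx":0.12,"dy":0.04,"dz":0,"ax":0,"ay":0,"az":0},{"dx":0.12,"dy":0.04,"dz":0,"ax":0,"ay":0,"az":0},{"dx":0.12,"dy":0.04,"dz":0,"ax":0,"ay":0,"az":0},{"dx":0.12,"dy":0.04,"dz":0,"ax":0,"ay":0,"az":0},{"dx":0.12,"dy":0.037,"dz":0,"ax":0,"ay":0,"az":0},{"dx":0,"dy":0,"dz":0,"ax":0,"ay":0,"az":0},{"dx":0,"dy":0,"dz":0,"ax":0,"ay":0,"az":0},{"dx":0,"dy":0,"dz":0,"ax":0,"ay":0,"az":0}]'
python3 - <<'E'
from h import *
D=C0-.14*cx_
st();go(*(D-.007*cx_),.0543,51.7)
f=cam('wrist'); s=sense(); A=R.from_quat(np.roll(s['tool_rot'],-1)).as_matrix(); print('cam in tool',A.T@(-f['R'].T@f['t']-s['tool_pos']))
P=cloud(f).reshape(-1,3);r=rel(P,D,51.7)
k=(abs(P[:,2]-.118)<.005)&(abs(r[:,1])<.09)&(r[:,0]<.12); print('cab edge x',np.percentile(r[k][:,0],[1,5]) if k.any() else None)
k=(abs(P[:,2]-(s['tool_pos'][2]+.0187))<.006)&(abs(r[:,1])<.06)&(abs(r[:,0])<.09); print('case top',np.percentile(r[k],[1,50,99],axis=0) if k.any() else None)
E
```

```text
t: 28.33
tool_pos: [0.4368, -0.2791, 0.1653]
tool_rot: [-0.001, 0.9, 0.436, -0.001]
force: [0.0, -0.3, -1.1]
grip_width: 0.0559
grip_force: 30.0
t: 29.0
tool_pos: [0.5412, -0.2102, 0.1657]
tool_rot: [-0.001, 0.9, 0.436, -0.001]
force: [0.4, -0.0, -0.8]
grip_width: 0.0561
grip_force: 30.0
t 29.0 p [ 0.5412 -0.2102  0.1657] F [ 0.4 -0.  -0.8] w 0.0561 gf 30.0
az 0.001 d shares [0.003 0.01  0.557] yaw0 51.7 tilt 0.1
cam in tool [ 6.78772783e-02 -6.17871612e-05 -1.47858119e-01]
cab edge x [0.04125238 0.04488478]
case top [[-0.05087009 -0.02848694]
 [ 0.00258969  0.00198455]
 [ 0.0306464   0.03258503]]
```

```bash
python3 -m pendant '[{"dx":0.014,"dy":0.01,"dz":0.05,"ax":0,"ay":0,"az":0},{"dx":0,"dy":0,"dz":0.08,"ax":0,"ay":0,"az":0},{"dx":0,"dy":0,"dz":0.08,"ax":0,"ay":0,"az":0},{"dx":0,"dy":0,"dz":0.08,"ax":0,"ay":0,"az":0},{"dx":0,"dy":0,"dz":0.08,"ax":0,"ay":0,"az":0},{"dx":0,"dy":0,"dz":0.08,"ax":0,"ay":0,"az":0},{"dx":0,"dy":0,"dz":0.04,"ax":0,"ay":0,"az":0},{"dx":0,"dy":0,"dz":0,"ax":0,"ay":0,"az":0}]'
python3 -m pendant '[{"dx":0,"dy":0,"dz":0.02,"ax":0,"ay":0,"az":0},{"dx":0,"dy":0,"dz":0.015,"ax":0,"ay":0,"az":0},{"dx":0,"dy":0,"dz":0.015,"ax":0,"ay":0,"az":0},{"dx":0,"dy":0,"dz":0,"ax":0,"ay":0,"az":0},{"dx":0,"dy":0,"dz":0,"ax":0,"ay":0,"az":0},{"dx":0,"dy":0,"dz":0,"ax":0,"ay":0,"az":0},{"dx":0,"dy":0,"dz":0,"ax":0,"ay":0,"az":0},{"dx":0,"dy":0,"dz":0,"ax":0,"ay":0,"az":0}]'
python3 -c "
from h import *
go(*(C0-.147*cx_),.0543,51.7)"
```

```text
t: 29.72
tool_pos: [0.5435, -0.2091, 0.0658]
tool_rot: [-0.002, 0.9, 0.436, -0.002]
force: [0.3, 0.1, -1.0]
grip_width: 0.0561
grip_force: 30.0
t: 30.38
tool_pos: [0.5454, -0.2093, 0.0593]
tool_rot: [0.0, 0.9, 0.436, 0.0]
force: [-0.3, -0.1, -0.6]
grip_width: 0.0559
grip_force: 30.0
az -0.0 d shares [-0.014 -0.003  0.025] yaw0 51.7 tilt 0.0
```

```bash
python3 -m pendant '[{"dx":-0.008,"dy":0,"dz":0.01,"ax":0,"ay":0,"az":0},{"dx":0,"dy":0,"dz":0.01,"ax":0,"ay":0,"az":0},{"dx":0,"dy":0,"dz":0.01,"ax":0,"ay":0,"az":0},{"dx":0,"dy":0,"dz":0,"ax":0,"ay":0,"az":0},{"dx":0,"dy":0,"dz":0,"ax":0,"ay":0,"az":0},{"dx":0,"dy":0,"dz":0,"ax":0,"ay":0,"az":0},{"dx":0,"dy":0,"dz":0,"ax":0,"ay":0,"az":0},{"dx":0,"dy":0,"dz":0,"ax":0,"ay":0,"az":0}]'
```

```text
t: 31.05
tool_pos: [0.5443, -0.2107, 0.0542]
tool_rot: [0.0, 0.9, 0.436, 0.0]
force: [-2.4, 1.0, 6.0]
grip_width: 0.056
grip_force: 30.0
```

Contact with the floor. Release, rise, back off, and look.

```bash
python3 -m pendant '[{"dx":0,"dy":0,"dz":0,"ax":0,"ay":0,"az":0},{"dx":0,"dy":0,"dz":0,"ax":0,"ay":0,"az":0},{"dx":0,"dy":0,"dz":0,"ax":0,"ay":0,"az":0},{"dx":0,"dy":0,"dz":0,"ax":0,"ay":0,"az":0},{"dx":0,"dy":0,"dz":0,"ax":0,"ay":0,"az":0},{"dx":0,"dy":0,"dz":0,"ax":0,"ay":0,"az":0},{"dx":0,"dy":0,"dz":-0.05,"ax":0,"ay":0,"az":0},{"dx":0,"dy":0,"dz":-0.1,"ax":0,"ay":0,"az":0}]' 0.83
python3 -m pendant '[{"dx":0,"dy":0,"dz":-0.15,"ax":0,"ay":0,"az":0},{"dx":0,"dy":0,"dz":-0.15,"ax":0,"ay":0,"az":0},{"dx":0,"dy":0,"dz":-0.15,"ax":0,"ay":0,"az":0},{"dx":0,"dy":0,"dz":-0.15,"ax":0,"ay":0,"az":0},{"dx":-0.15,"dy":0,"dz":0,"ax":0,"ay":0,"az":0},{"dx":-0.2,"dy":0,"dz":0,"ax":0,"ay":0,"az":0},{"dx":-0.2,"dy":0,"dz":0,"ax":0,"ay":0,"az":0},{"dx":-0.2,"dy":0,"dz":0,"ax":0,"ay":0,"az":0}]' 0
python3 - <<'E'
from h import *
D=C0-.14*cx_
f=cam('wrist','w10.png');g=cam('scene','s10.png'); P=cloud(f).reshape(-1,3);r=rel(P,D,51.7)
k=(abs(P[:,2]-.073)<.006)&(abs(r[:,1])<.08)&(r[:,0]<.05)&(r[:,0]>-.073);print(k.sum(),np.median(P[k][:,2]),cv2.minAreaRect(r[k].astype(np.float32)))
cv2.imwrite('pics/c10.png',np.vstack([cv2.resize(f['image'],(400,300)),cv2.resize(g['image'][150:350,150:416],(400,300))]))
st(); go(*(C0-.281*cx_),.073,51.7)
E
```

```text
t: 31.72
tool_pos: [0.5427, -0.2098, 0.0806]
tool_rot: [-0.002, 0.9, 0.436, -0.002]
force: [0.1, -0.1, -0.4]
grip_width: 0.0729
grip_force: 0.0
t: 32.38
tool_pos: [0.4504, -0.329, 0.2042]
tool_rot: [0.001, 0.9, 0.437, 0.0]
force: [0.4, -0.7, -0.2]
grip_width: 0.0232
grip_force: 0.0
7234 0.07350103588515203 ((-0.034838173538446426, -0.00028179027140140533), (0.06908885389566422, 0.05625339224934578), 0.10435350984334946)
t 32.48 p [ 0.448  -0.3322  0.2039] F [ 0.1  0.3 -0.4] w 0.0147 gf 0.0
az -0.012 d shares [ 0.1   -0.002  0.655] yaw0 51.3 tilt 0.1
```

View pics/c10.png

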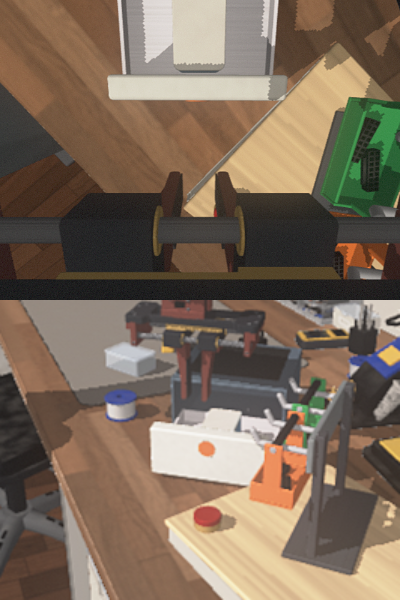

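The case lies flat in the drawer (top at 73.5 mm, wrist (199,35)), and both totes still hang. Now I go down in front of the drawer.

```bash
python3 -m pendant '[{"dx":0.08,"dy":-0.05,"dz":0,"ax":0,"ay":0,"az":0},{"dx":0,"dy":0,"dz":0.08,"ax":0,"ay":0,"az":0},{"dx":0,"dy":0,"dz":0.1,"ax":0,"ay":0,"az":0},{"dx":0,"dy":0,"dz":0.1,"ax":0,"ay":0,"az":0},{"dx":0,"dy":0,"dz":0.1,"ax":0,"ay":0,"az":0},{"dx":0,"dy":0,"dz":0.1,"ax":0,"ay":0,"az":0},{"dx":0,"dy":0,"dz":0.1,"ax":0,"ay":0,"az":0},{"dx":0,"dy":0,"dz":0.06,"ax":0,"ay":0,"az":0}]' 0
python3 -m pendant '[{"dx":0.02,"dy":0,"dz":0,"ax":0,"ay":0,"az":0},{"dx":0.02,"dy":0,"dz":0,"ax":0,"ay":0,"az":0},{"dx":0.02,"dy":0,"dz":0,"ax":0,"ay":0,"az":0},{"dx":0.02,"dy":0,"dz":0,"ax":0,"ay":0,"az":0},{"dx":0.02,"dy":0,"dz":0,"ax":0,"ay":0,"az":0},{"dx":0.02,"dy":0,"dz":0,"ax":0,"ay":0,"az":0},{"dx":0.02,"dy":0,"dz":0,"ax":0,"ay":0,"az":0},{"dx":0.02,"dy":0,"dz":0,"ax":0,"ay":0,"az":0}]'
python3 -c "
from h import *
st();go(*(C0-.1147*cx_),.073,51.7)"
```

```text
t: 33.15
tool_pos: [0.4532, -0.3083, 0.0731]
tool_rot: [-0.001, 0.9, 0.436, -0.0]
force: [0.3, 1.2, -0.5]
grip_width: 0.0006
grip_force: 0.0
t: 33.82
tool_pos: [0.4732, -0.2848, 0.0757]
tool_rot: [0.001, 0.9, 0.436, -0.0]
force: [-2.9, -3.1, 2.5]
grip_width: 0.0003
grip_force: 2.1
t 33.82 p [ 0.4732 -0.2848  0.0757] F [-2.9 -3.1  2.5] w 0.0003 gf 2.1
az -0.001 d shares [0.668 0.046 0.014] yaw0 51.7 tilt 0.1
```

Pushing at about 4 N. I continue most of the way, then finish slowly.

```bash
python3 -m pendant '[{"dx":0.03,"dy":0,"dz":0,"ax":0,"ay":0,"az":0},{"dx":0.035,"dy":0,"dz":0,"ax":0,"ay":0,"az":0},{"dx":0.035,"dy":0,"dz":0,"ax":0,"ay":0,"az":0},{"dx":0.035,"dy":0,"dz":0,"ax":0,"ay":0,"az":0},{"dx":0.035,"dy":0,"dz":0,"ax":0,"ay":0,"az":0},{"dx":0.035,"dy":0,"dz":0,"ax":0,"ay":0,"az":0},{"dx":0.035,"dy":0,"dz":0,"ax":0,"ay":0,"az":0},{"dx":0.035,"dy":0,"dz":0,"ax":0,"ay":0,"az":0}]'
python3 -m pendant '[{"dx":0.035,"dy":0,"dz":0.005,"ax":0,"ay":0,"az":0},{"dx":0.035,"dy":0,"dz":0.005,"ax":0,"ay":0,"az":0},{"dx":0.035,"dy":0,"dz":0,"ax":0,"ay":0,"az":0},{"dx":0.035,"dy":0,"dz":0,"ax":0,"ay":0,"az":0},{"dx":0.035,"dy":0,"dz":0,"ax":0,"ay":0,"az":0},{"dx":0.035,"dy":0,"dz":0,"ax":0,"ay":0,"az":0},{"dx":0.035,"dy":0,"dz":0,"ax":0,"ay":0,"az":0},{"dx":0.035,"dy":0,"dz":0,"ax":0,"ay":0,"az":0}]'
python3 -c "
from h import *
st();go(*(C0-.1147*cx_),.073,51.7)"
```

```text
t: 34.48
tool_pos: [0.5073, -0.2419, 0.0757]
tool_rot: [0.001, 0.9, 0.436, -0.001]
force: [-3.6, -5.0, 2.8]
grip_width: 0.0003
grip_force: 2.7
t: 35.15
tool_pos: [0.5421, -0.1982, 0.0738]
tool_rot: [0.001, 0.9, 0.435, -0.001]
force: [-3.7, -4.2, 4.2]
grip_width: 0.0004
grip_force: 3.0
t 35.15 p [ 0.5421 -0.1982  0.0738] F [-3.7 -4.2  4.2] w 0.0004 gf 3.0
az -0.002 d shares [0.114 0.044 0.004] yaw0 51.6 tilt 0.1
```

```bash
python3 -m pendant '[{"dx":0.02,"dy":0,"dz":0,"ax":0,"ay":0,"az":0},{"dx":0.02,"dy":0,"dz":0,"ax":0,"ay":0,"az":0},{"dx":0.02,"dy":0,"dz":0,"ax":0,"ay":0,"az":0},{"dx":0.02,"dy":0,"dz":0,"ax":0,"ay":0,"az":0},{"dx":0.015,"dy":0,"dz":0,"ax":0,"ay":0,"az":0},{"dx":0.01,"dy":0,"dz":0,"ax":0,"ay":0,"az":0},{"dx":0,"dy":0,"dz":0,"ax":0,"ay":0,"az":0},{"dx":0,"dy":0,"dz":0,"ax":0,"ay":0,"az":0}]'
python3 -c "
from h import *
st();go(*(C0-.1147*cx_),.073,51.7)"
```

```text
t: 35.82
tool_pos: [0.5552, -0.1815, 0.0737]
tool_rot: [0.001, 0.9, 0.436, 0.0]
force: [-1.4, -4.7, 3.2]
grip_width: 0.0006
grip_force: 2.3
t 35.82 p [ 0.5552 -0.1815  0.0737] F [-1.4 -4.7  3.2] w 0.0006 gf 2.3
az -0.002 d shares [0.008 0.044 0.004] yaw0 51.7 tilt 0.1
```

```bash
python3 -m pendant '[{"dx":0.01,"dy":0,"dz":0,"ax":0,"ay":0,"az":0},{"dx":0.01,"dy":0,"dz":0,"ax":0,"ay":0,"az":0},{"dx":0.01,"dy":0,"dz":0,"ax":0,"ay":0,"az":0},{"dx":0.008,"dy":0,"dz":0,"ax":0,"ay":0,"az":0},{"dx":0,"dy":0,"dz":0,"ax":0,"ay":0,"az":0},{"dx":0,"dy":0,"dz":0,"ax":0,"ay":0,"az":0},{"dx":0,"dy":0,"dz":0,"ax":0,"ay":0,"az":0},{"dx":0,"dy":0,"dz":0,"ax":0,"ay":0,"az":0}]'
python3 -c "
from h import *
st();go(*(C0-.1147*cx_),.073,51.7)"
```

```text
t: 36.48
tool_pos: [0.5563, -0.1801, 0.0738]
tool_rot: [0.002, 0.901, 0.434, -0.005]
force: [-16.7, -18.7, 8.8]
grip_width: 0.0006
grip_force: 12.5
t 36.48 p [ 0.5563 -0.1801  0.0738] F [-16.7 -18.7   8.8] w 0.0006 gf 12.5
az -0.009 d shares [-0.     0.045  0.004] yaw0 51.4 tilt 0.6
```

At the stop with 25 N. Back off slowly at first, then up and clear, and look.

```bash
python3 -m pendant '[{"dx":-0.05,"dy":0,"dz":0,"ax":0,"ay":0,"az":0},{"dx":-0.1,"dy":0,"dz":0,"ax":0,"ay":0,"az":0},{"dx":-0.1,"dy":0,"dz":0,"ax":0,"ay":0,"az":0},{"dx":-0.15,"dy":0,"dz":-0.1,"ax":0,"ay":0,"az":0},{"dx":-0.15,"dy":0,"dz":-0.2,"ax":0,"ay":0,"az":0},{"dx":-0.15,"dy":0,"dz":-0.2,"ax":0,"ay":0,"az":0},{"dx":-0.15,"dy":0,"dz":-0.2,"ax":0,"ay":0,"az":0},{"dx":-0.1,"dy":0,"dz":-0.2,"ax":0,"ay":0,"az":0}]'
python3 -m pendant '[{"dx":-0.2,"dy":0,"dz":0,"ax":0,"ay":0,"az":0},{"dx":-0.2,"dy":0,"dz":0,"ax":0,"ay":0,"az":0},{"dx":-0.2,"dy":0,"dz":0,"ax":0,"ay":0,"az":0},{"dx":0,"dy":0,"dz":0,"ax":0,"ay":0,"az":0},{"dx":0,"dy":0,"dz":0,"ax":0,"ay":0,"az":0},{"dx":0,"dy":0,"dz":0,"ax":0,"ay":0,"az":0},{"dx":0,"dy":0,"dz":0,"ax":0,"ay":0,"az":0},{"dx":0,"dy":0,"dz":0,"ax":0,"ay":0,"az":0}]'
python3 -m pendant '[{"dx":0,"dy":0,"dz":0,"ax":0,"ay":0,"az":0},{"dx":0,"dy":0,"dz":0,"ax":0,"ay":0,"az":0},{"dx":0,"dy":0,"dz":0,"ax":0,"ay":0,"az":0},{"dx":0,"dy":0,"dz":0,"ax":0,"ay":0,"az":0},{"dx":0,"dy":0,"dz":0,"ax":0,"ay":0,"az":0},{"dx":0,"dy":0,"dz":0,"ax":0,"ay":0,"az":0},{"dx":0,"dy":0,"dz":0,"ax":0,"ay":0,"az":0},{"dx":0,"dy":0,"dz":0,"ax":0,"ay":0,"az":0}]'
python3 - <<'E'
from h import *
f=cam('top','t11.png');g=cam('scene','s11.png'); P=cloud(g).reshape(-1,3)
im=f['image']
P=cloud(f).reshape(-1,3); hsv=cv2.cvtColor(f['image'],cv2.COLOR_BGR2HSV).reshape(-1,3)
r=rel(P,C0,51.7);k=(P[:,2]>.088)&(P[:,2]<.1)&(r[:,0]<-.09)&(r[:,0]>-.3)&(abs(r[:,1])<.1)&(hsv[:,1]<60);print('front',k.sum(),np.percentile(r[k][:,0],[2,50,98]) if k.any() else 0)
q=rel(P,RC,-47.1);k=(P[:,2]>.203)&(P[:,2]<.22)&(abs(q[:,0])<.02)&(hsv[:,2]<90)
for s in(1,-1):
    b=k&(s*q[:,1]>0)&(s*q[:,1]<.11); print('bar',b.sum(),cv2.minAreaRect(q[b].astype(np.float32)),np.median(P[b][:,2])) if b.sum()>5 else 0
cv2.imwrite('pics/c11.png',np.vstack([cv2.resize(im,(400,300)),cv2.resize(g['image'][150:350,150:416],(400,300))]))
st()
E
```

```text
t: 37.15
tool_pos: [0.4509, -0.3112, 0.2304]
tool_rot: [-0.001, 0.9, 0.436, 0.0]
force: [1.2, -1.4, 0.2]
grip_width: 0.0005
grip_force: 0.0
t: 37.82
tool_pos: [0.3788, -0.404, 0.2301]
tool_rot: [-0.0, 0.899, 0.437, 0.0]
force: [-0.0, 0.3, 1.1]
grip_width: 0.0004
grip_force: 0.0
t: 38.48
tool_pos: [0.3777, -0.4052, 0.2303]
tool_rot: [0.0, 0.9, 0.436, 0.0]
force: [-0.2, -0.7, 0.3]
grip_width: 0.0006
grip_force: 0.0
front 841 [-0.11821197 -0.10739842 -0.09559114]
bar 253 ((-0.0034455349668860435, 0.05481955036520958), (0.09804776310920715, 0.02215450257062912), 89.96634674072266) 0.20980698741996084
bar 27 ((-0.004021049942821264, -0.015600153245031834), (0.01652655377984047, 0.021113190799951553), 75.84795379638672) 0.21006549516069542
t 38.58 p [ 0.3777 -0.4052  0.2302] F [-0.6 -1.  -0.2] w 0.0004 gf 0.0
```

View pics/c11.png

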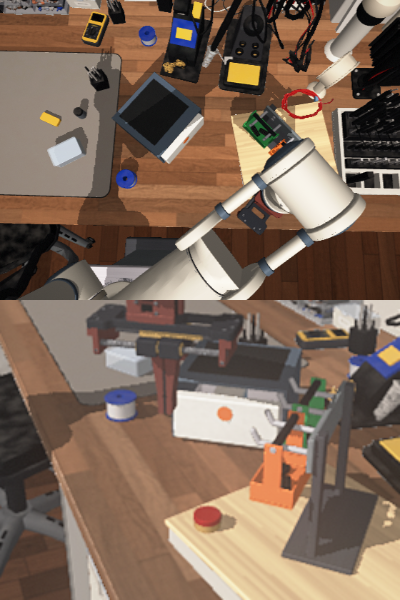

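The drawer is latched: its front stands 16–18 mm proud. Both totes hang with bar tops at 0.210 m, and the tin and reel are undisturbed. I hand in.

```bash
python3 -c "
from plant import *
print(hand_in())"
```

```text
the job is handed in; nothing more can be done
None
```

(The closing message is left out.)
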